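# Turn the sample cups over and nest them mouth-down

### The arm

A 7-joint arm with a two-finger parallel gripper is mounted at the origin on a cart in front of the work surface, level with it; the furniture and walls round the work are solid. World frame = base frame: x ahead of the robot, y to its left, z up, the work surface at z = 0. Lengths are in m, angles in rad, forces in N, time in s.
With the tool pointing down it reaches from about 0.425 to 0.95 m from the base axis. Payload 16.7 kg.
Tool frame: the origin (TCP) lies midway between the tips of the shut fingers; the grasp point (between the pads) lies 19 mm behind it; z points along the fingers, y is the direction in which the jaws open and shut (so a half turn about z gives the same grasp; the last joint's range is limited). The gripper opens to 94 mm and grips with 3 to 60 N. Pads are 16 mm wide; open, the fingers measure 119 mm over their backs; the gripper's body (75 mm by 177 mm) begins 78 mm behind the grasp point.
Start: joints at [-1.45, 0.426, 0.074, 1.606, -0.034, 1.111, -0.067], TCP at [0.181, 0.65, 0.205] pointing down, gripper open.
Joint ranges: [-2.85, 2.85], [-0.5, 2.14], [-1.23, 1.37], [0.21, 2.46], [-1.02, 4.16], [0.16, 2.05], [-2.73, 2.73]. Speed limits (rad/s): [1.89, 1.89, 2.39, 2.39, 3.01, 3.01, 3.01].

### API

Orientations are given as a unit quaternion [x, y, z, w].
In Python, from station import monitor, optics, hand_in gives the robot as it stands.
- The arm moves only by the shell command python3 -m crank 'ROWS'. ROWS is JSON, a list of rows, each an object with "delta_pos": the shift along the tool's x, y, z in cm, a list of three; "twist": the turn, a rotation vector about the tool's x, y, z in rad, a list of three; "claw": the opening, from 0 (shut) to 1 (fully open). In form: [{"delta_pos": [x, y, z], "twist": [rx, ry, rz], "claw": claw}, ...]. A call has 1 to 5 rows; each row shifts and turns the commanded pose from where the row before left it, along the tool's axes as they then stand; what a row does not reach is not made up. A row lasts 1/12 s, in which the tool goes at most 41.7 mm and 7.16 degrees, less where a joint would pass 70% of its speed; a pose out of reach is approached as far as the arm can. A call with a gripper value outside its range is refused whole. The fingers move at their own pace and stop on an object; the grip force is fixed at half the most. Time passes only in rows, so rows that do not move let the fingers close. It gives the time, the measured TCP pose, the force and the opening at its end, in the units of the state.
- monitor.get_obs(): the state, without advancing time (a new reading comes with each control period).
- optics.snapshot(name): name is "side" or "top" or "wrist"; returns a dict with "pixels" (400x640x3 uint8, red, green, blue), "fx", "fy", "cx", "cy" (pixels), "k1" (the pictures are not rectified: a ray, as slopes to the right and down, at radius r is drawn at 1 + k1 r^2 times it, then the intrinsics apply), "cam_to_world" (4x4, takes a point from camera to world coordinates). Camera axes: x right, y up, looking along -z (the intrinsics and any distortion apply to the point x, -y, -z); pixel columns grow to the right and rows downward; lengths in m; the calibration is good to about 2 mm. A picture is of the moment at which its call begins. There is no depth.
- hand_in(): hands the job in, once; it reports no verdict.
The state is a dict: "time": time; "joint_positions": joint angles; "dq": joint speeds; "tau": joint torques, N m; "tcp_pos": TCP position; "tcp_rot": TCP orientation; "contact_force": force on the tool from outside, world axes, zero at the start; "torque": the same for the moment, N m; "gripper_width": opening from 0.0 (shut) to 1.0 (fully open).
Only numpy, scipy, OpenCV 4.12 (cv2) and the standard library are available. Lean on these libraries where they do the work, as an engineer would, in place of code of your own. Each camera call takes 0.05 s, during which the arm holds its last target.

### The job

Sample cups are kept mouth-down in one nested stack so that no dust gets in. Lay the cup that stands mouth-up down on its side on the worktop and let go, then take it afresh from its foot side and turn it right over; nest it and the cup that lies on its side, in either order, mouth-down over the cup on the grey storage board, pushed fully home and left standing straight. Leave the glassware and the wash bottle where they stand.

Things in the scene. Friction and masses are not known exactly. Their poses are not given: they have to be found in the camera images.
- cup_up_mid (a point): white plastic cup, square in plan, 80 mm tall, tapering straight from 64 mm square (outside) at the open mouth to 51 mm at the closed foot (walls lean 4.6 degrees), walls 2 mm thick, 55 to 115 g. At the start this one stands mouth-up on the worktop. The point: centre of the cup, on its axis 40 mm from the foot; z points out of the mouth, x and y are square to the side walls.
- cup_side_mid (a point): white plastic cup, square in plan, 80 mm tall, tapering straight from 64 mm square (outside) at the open mouth to 51 mm at the closed foot (walls lean 4.6 degrees), walls 2 mm thick, 55 to 115 g. At the start this one lies on one flat side wall on the worktop, its centre 29 mm up and its mouth end 4.6 degrees up. The point: centre of the cup, on its axis 40 mm from the foot; z points out of the mouth, x and y are square to the side walls.
- cup_down_mid (a point): white plastic cup, square in plan, 80 mm tall, tapering straight from 64 mm square (outside) at the open mouth to 51 mm at the closed foot (walls lean 4.6 degrees), walls 2 mm thick, 55 to 115 g. At the start this one already stands mouth-down on the storage board, its centre 48 mm above the worktop: the bottom of the stack. The point: centre of the cup, on its axis 40 mm from the foot; z points out of the mouth, x and y are square to the side walls.
- board: flat grey plastic storage board, 150 x 150 x 8 mm, fixed to the worktop; origin at the centre of its underside, on the worktop, x and y along its edges
- cylinder_mid (a point): bystander: slim stoppered glass measuring cylinder, upright, 131 mm tall, foot 29 mm across, stem 16 mm; the point is on its axis 60 mm up
- small_beaker_mid (a point): bystander: small glass beaker, upright, 66 mm across, 92 mm tall; the point is on its axis 46 mm up
- vol_flask_mid (a point): bystander: glass flask with round 58 mm body and thin 15 mm neck, upright, 188 mm tall; the point is on its axis 90 mm up
- beaker_mid (a point): bystander: glass beaker, upright, 77 mm across, 118 mm tall; the point is on its axis 59 mm up
- conical_flask_mid (a point): bystander: conical glass flask, upright, 92 mm across at the foot, 124 mm tall; the point is on its axis 60 mm up
- wash_bottle_mid (a point): bystander: white plastic wash bottle, upright, body 71 mm across, 133 mm to the shoulder, 241 mm tall with its spout, which reaches 85 mm out from the axis along the thing's own +y; the point is on the axis of the body 120 mm up
- cup_down: the cup of point cup_down_mid; origin at the centre of its foot's underside, axes as there. All three cups are alike; ribs in the inner corners make nested cups come to rest 38 mm apart
- cup_up: the cup of point cup_up_mid; origin at the centre of its foot's underside, axes as there. All three cups are alike; ribs in the inner corners make nested cups come to rest 38 mm apart
- cup_side: the cup of point cup_side_mid; origin at the centre of its foot's underside, axes as there. All three cups are alike; ribs in the inner corners make nested cups come to rest 38 mm apart
Not all that is in view belongs to the job. Leave any orange or turquoise look-alike of the cup_up alone.

How it is judged:
By the outcome, as a careful person would: the job done as asked, in the order asked, and still so for the second after the job is handed in, with the robot touching nothing.
It also fails if it takes over 72 s, if anything falls off the work surface, if the arm or the gripper's body presses on something with over 40 N, if the wrist force passes 120 N, or if a joint passes its speed limit or range.

## Working session

There is one attempt and no reset: what is moved stays moved. The work goes in short steps, Python scripts to look and compute and a shell command to move; the robot and the scene stay as the last step left them, time stands still between calls to the robot, and variables do not carry over. Pictures are saved under pics/ and viewed, and the job is handed in when it is done.

```bash
mkdir -p pics; ls; python3 - <<'E'
from station import monitor, optics
import cv2
o=monitor.get_obs(); print({k:(v if not hasattr(v,'tolist') else v.tolist()) for k,v in o.items()})
for n in ["side","top","wrist"]:
    s=optics.snapshot(n); cv2.imwrite(f"pics/{n}0.png",cv2.cvtColor(s["pixels"],cv2.COLOR_RGB2BGR))
    print(n,s["fx"],s["fy"],s["cx"],s["cy"],s["k1"]); print(s["cam_to_world"])
E
```

```text
pics
{'time': 0.0, 'joint_positions': [-1.4495234924411147, 0.42669340160241803, 0.07385096813459496, 1.6066079252953978, -0.03413064345095657, 1.1107844250855028, -0.0671003353132883], 'dq': [-0.001642425037179625, 0.0007738144281161127, -0.000639686472497289, 0.0004436650446453394, -0.0017630741043870948, 0.00015083243604121783, -0.00044538386333116035], 'tau': [0.0005395201878855005, -93.58299493789673, 3.6672766506671906, -45.41796684265137, -0.04870172473601997, 0.02008363197091967, 0.00011721440841938602], 'tcp_pos': [0.18045051003607296, 0.6499826739716125, 0.20480094794106712], 'tcp_rot': [0.13499582623789874, 0.9908459750261133, -0.0006147155189974809, -5.289356060409397e-05], 'contact_force': [-0.11778471402195062, -0.21824818905319807, -1.2899699170408714], 'torque': [-0.0487944818353371, -0.021241422087880574, -0.039335488384041134], 'gripper_width': 0.997777457564815}
side 419.170583834744 419.170583834744 317.58937150215615 196.3632267892713 -0.019512172419780045
[[ 0.91939611  0.16847469 -0.35542519  0.20165254]
 [-0.39319393  0.41768253 -0.81910917 -0.7755414 ]
 [ 0.01045573  0.89283682  0.45025892  0.53725062]
 [ 0.          0.          0.          1.        ]]
top 403.4876802397807 403.4876802397807 318.19346785234114 196.1109740587281 -0.00856297053128767
[[-0.02550732  0.99319536 -0.11363256  0.42263812]
 [-0.9995769  -0.02375004  0.01679186  0.04269134]
 [ 0.01397882  0.11401279  0.99338093  1.18623481]
 [ 0.          0.          0.          1.        ]]
wrist 298.501634237536 298.501634237536 320.07067010837403 200.13403979609697 0.012304506632676683
[[ 0.26738535 -0.93623063 -0.22798525  0.11293728]
 [ 0.96358868  0.259452    0.06466467  0.66885163]
 [-0.00138981 -0.23697439  0.9715149   0.38387414]
 [ 0.          0.          0.          1.        ]]
```

View pics/top0.png

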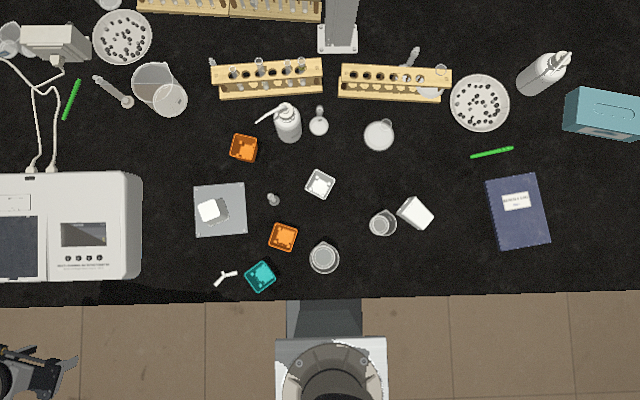

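View pics/side0.png

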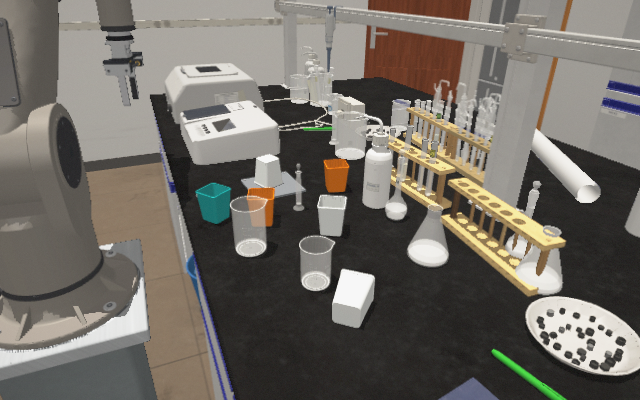

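View pics/wrist0.png

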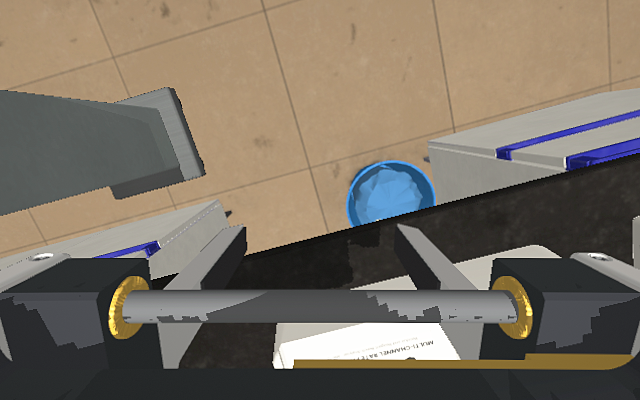

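Top view candidates: the white mouth-up cup is at (320,184). The look-alikes are orange at (244,148) and (283,237), and turquoise at (260,277). The white cup lying on its side is at (415,213), and the white mouth-down cup on the board is at (210,211). By the description the targets are the three white ones. I'll check them in close crops.

```bash
python3 - <<'E'
import cv2, numpy as np
t=cv2.imread("pics/top0.png"); s=cv2.imread("pics/side0.png")
c=lambda im,x,y,w,h,k:cv2.resize(im[y:y+h,x:x+w],None,fx=k,fy=k,interpolation=cv2.INTER_CUBIC)
a=c(t,185,155,260,100,3); cv2.imwrite("pics/ctop.png",a)
b=c(s,220,140,180,200,3); cv2.imwrite("pics/cside.png",b[:600])
E
```

```text
(no output)
```

View pics/ctop.png

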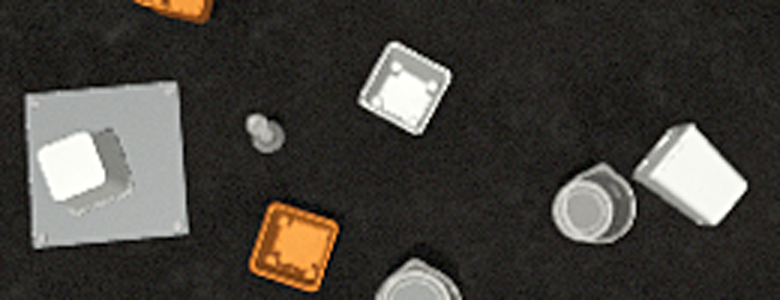

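View pics/cside.png

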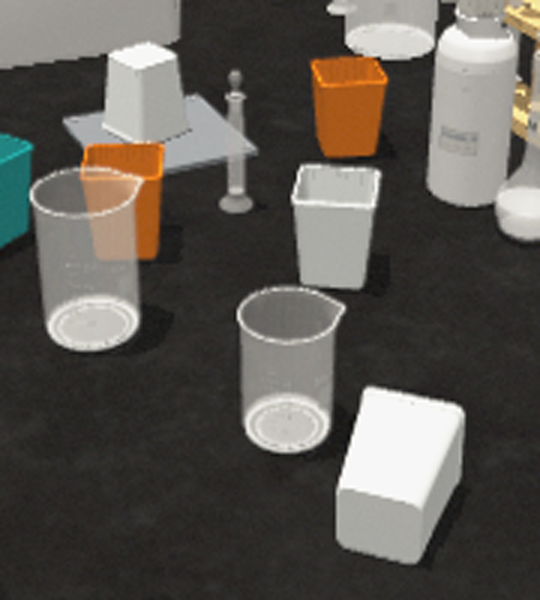

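The crops confirm the choice. The mouth-up cup at (320,184) is white with four inner ribs. The lying cup at (415,213) has its foot toward the side camera, and the board cup is at (210,211). Next I fit poses by silhouette.

```bash
cat > h.py <<'E'
import numpy as np, cv2
from scipy.spatial.transform import Rotation as R
from scipy.optimize import minimize
def proj(s,P):
    T=np.asarray(s["cam_to_world"]); p=(np.atleast_2d(P)-T[:3,3])@T[:3,:3]
    a=np.c_[p[:,0],-p[:,1]]/(-p[:,2:3]); r2=(a**2).sum(1,keepdims=True); a=a*(1+s["k1"]*r2)
    return np.c_[s["fx"]*a[:,0]+s["cx"], s["fy"]*a[:,1]+s["cy"]]
def ray(s,uv,z):
    T=np.asarray(s["cam_to_world"]); d=np.array([(uv[0]-s["cx"])/s["fx"],(uv[1]-s["cy"])/s["fy"]]); a=d.copy()
    for _ in range(8): a=d/(1+s["k1"]*(a@a))
    v=T[:3,:3]@np.array([a[0],-a[1],-1]); return T[:3,3]+v*(z-T[2,3])/v[2]
def sq(h,z,r=0.006):
    pts=[]
    for sx,sy in [(1,1),(-1,1),(-1,-1),(1,-1)]:
        for a in np.linspace(0,np.pi/2,5):
            pts.append([sx*(h-r+r*np.cos(a)),sy*(h-r+r*np.sin(a)),z])
    return np.array(pts)
def cup(rot,mid):  # points, mid frame
    return R.as_matrix(rot)@np.r_[sq(.0255,-.04),sq(.032,.04)].T + np.reshape(mid,(3,1))
def sil(s,P,shape=(400,640),k=8):
    uv=proj(s,P); m=np.zeros(shape,np.uint8)
    hull=cv2.convexHull(np.float32(uv)); cv2.fillConvexPoly(m,np.int32(np.round(hull*16)),255,cv2.LINE_AA,4)
    return m/255.
def snap(optics,name,fn=None):
    s=optics.snapshot(name)
    if fn: cv2.imwrite("pics/"+fn,cv2.cvtColor(s["pixels"],cv2.COLOR_RGB2BGR))
    return s
def blob(s,seed,thr):
    g=s["pixels"].astype(int); m=((g.min(2)>thr)&(g.max(2)-g.min(2)<40)).astype(np.uint8)
    n,l,st,ce=cv2.connectedComponentsWithStats(m,connectivity=4); k=l[seed[1],seed[0]]
    m=(l==k).astype(np.uint8) if k else m*0
    c,_=cv2.findContours(m,cv2.RETR_EXTERNAL,cv2.CHAIN_APPROX_NONE); o=np.zeros_like(m); cv2.drawContours(o,c,-1,1,-1); return o.astype(float)
E
python3 - <<'E'
from station import monitor, optics
from h import *
import pickle
T=snap(optics,"top"); S=snap(optics,"side"); pickle.dump((T,S),open("snap0.pkl","wb"))
def fit(pairs,model,x0):
    def cost(x): return sum(np.abs(sil(s,model(x))-m).sum()/m.sum() for s,m in pairs)
    best=min((minimize(cost,[x0[0],x0[1],y],method="Nelder-Mead",options=dict(initial_simplex=[[x0[0],x0[1],y],[x0[0]+.02,x0[1],y],[x0[0],x0[1]+.02,y],[x0[0],x0[1],y+.4]],xatol=1e-4,fatol=1e-4)) for y in x0[2]),key=lambda r:r.fun)
    return best.x.round(4),round(best.fun,3)
mt=blob(T,(320,184),75); ms=blob(S,(330,215),75); print(mt.sum(),ms.sum())
up=lambda x:cup(R.from_euler("z",x[2]),[x[0],x[1],.04]).T
g=ray(T,(320,184),.06); print(g)
ys=np.linspace(0,1.2,4)
print("up both",fit([(T,mt),(S,ms)],up,[*g[:2],ys]),"top",fit([(T,mt)],up,[*g[:2],ys]),"side",fit([(S,ms)],up,[*g[:2],ys]))
mt=blob(T,(415,213),75); ms=blob(S,(352,300),75); print(mt.sum(),ms.sum())
def side(x):
    # z axis horizontal at yaw x2 tilted up 4.6deg
    rot=R.from_euler("z",x[2])*R.from_euler("y",np.pi/2-np.radians(4.6)); return cup(rot,[x[0],x[1],.029]).T
g=ray(T,(415,213),.03); print(g)
ys=np.linspace(-3,3,8)
print("side both",fit([(T,mt),(S,ms)],side,[*g[:2],ys]),"top",fit([(T,mt)],side,[*g[:2],ys]),"side",fit([(S,ms)],side,[*g[:2],ys]))
# board cup
mt=blob(T,(210,211),215); print(mt.sum())
foot=lambda x:(R.from_euler("z",x[2]).as_matrix()@sq(.0255,0).T+np.array([[x[0]],[x[1]],[.088]])).T
g=ray(T,(210,211),.088); ys=np.linspace(0,1.2,4)
print("down top",fit([(T,mt)],foot,[*g[:2],ys]))
ms=blob(S,(267,175),170); print(ms.sum())
dn=lambda x:cup(R.from_euler("z",x[2])*R.from_euler("x",np.pi),[x[0],x[1],.048]).T
print("down side",fit([(S,ms)],dn,[*g[:2],ys]))
print(T["pixels"][211,225],T["pixels"][200,235],S["pixels"][178,280],S["pixels"][175,262])
for n,uv,z in [("b_tl",(193.5,186.5),.008),("b_tr",(244,182.5),.008),("b_bl",(196,237.5),.008),("b_br",(247.5,233),.008)]: print(n,ray(T,uv,z).round(4))
for n,uv,z in [("smallbk",(379,225),0.0),("beaker",(324,262),0),("cyl",(274.5,201.5),0),("cone",(379,138),0),("vol",(318,130),0.),("wash",(289,133),0.),("orange1",(283,237),.06),("or2",(244,148),.06),("turq",(260,277),.06)]: print(n,ray(T,uv,z).round(3))
E
```

```text
607.0 2722.0
[0.58570907 0.01768383 0.06      ]
up both (array([0.5841, 0.0194, 1.0545]), np.float64(0.681)) top (array([ 0.5842,  0.0192, -0.5061]), np.float64(0.049)) side (array([0.585 , 0.0224, 1.0471]), np.float64(0.626))
770.0 1964.0
[ 0.49925051 -0.25455222  0.03      ]
side both (array([ 0.4974, -0.2552,  0.848 ]), np.float64(0.092)) top (array([ 0.4974, -0.2556,  0.8334]), np.float64(0.044)) side (array([ 0.4979, -0.2537,  0.8516]), np.float64(0.035))
342.0
down top (array([0.5178, 0.3237, 0.3736]), np.float64(0.155))
526.0
down side (array([0.5018, 0.3416, 1.2989]), np.float64(0.664))
[134 134 131] [170 172 171] [165 166 161] [197 200 192]
b_tl [0.5946 0.3882 0.008 ]
b_tr [0.603  0.2401 0.008 ]
b_bl [0.4453 0.3796 0.008 ]
b_br [0.4546 0.2307 0.008 ]
smallbk [ 0.469 -0.154  0.   ]
beaker [0.365 0.011 0.   ]
cyl [0.545 0.152 0.   ]
cone [ 0.73  -0.165  0.   ]
vol [0.759 0.018 0.   ]
wash [0.752 0.106 0.   ]
orange1 [0.44  0.124 0.06 ]
or2 [0.694 0.231 0.06 ]
turq [0.332 0.189 0.06 ]
```

```bash
python3 - <<'E'
import cv2, numpy as np
t=cv2.imread("pics/top0.png"); s=cv2.imread("pics/side0.png")
c=lambda im,x,y,w,h,k:cv2.resize(im[y:y+h,x:x+w],None,fx=k,fy=k,interpolation=cv2.INTER_CUBIC)
a=c(t,190,190,45,45,9); b=c(s,245,148,45,45,9)
cv2.imwrite("pics/cdn.png",np.hstack([a,b]))
E
```

```text
(no output)
```

View pics/cdn.png

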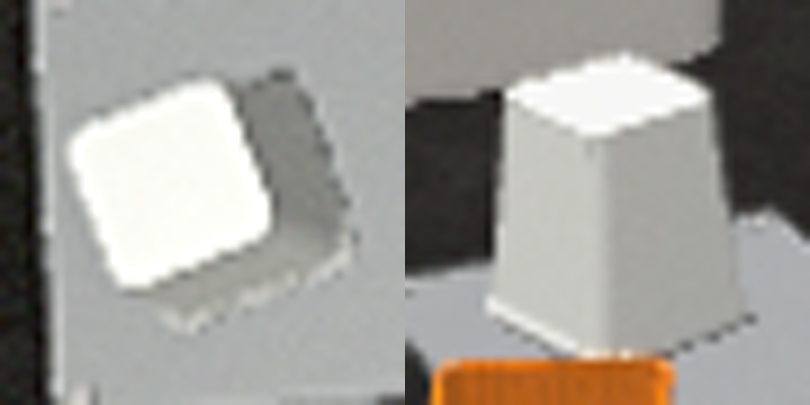

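```bash
python3 - <<'E'
from h import *; import pickle
from scipy.optimize import least_squares
T,S=pickle.load(open("snap0.pkl","rb"))
A=lambda p:np.array(p)/9+[190,190]-.45
B=lambda p:(np.array(p)-[405,0])/9+[245,148]-.45
rr=.006
def corner(h,z):  # rounded corner apex
    k=h-rr+rr/np.sqrt(2); return np.array([[k,k,z],[-k,k,z],[-k,-k,z],[k,-k,z]])
for z0,name in [(0.008,'n')]:
    def model(x): 
        Rz=R.from_euler("z",x[2]).as_matrix()
        return (Rz@corner(.0255,z0+.08).T).T+[x[0],x[1],0],(Rz@corner(.032,z0).T).T+[x[0],x[1],0]
    def res(x,use=(1,1)):
        f,m=model(x); out=[]
        def nn(s,P,obs):
            uv=proj(s,P)
            for o in obs:
                d=uv-o; out.extend(d[np.argmin((d**2).sum(1))])
        if use[0]:
            nn(T,f,A([(73,148),(215,85),(266,228),(128,285)])); nn(T,m,A([(285,73),(348,245),(185,328)]))
        if use[1]:
            nn(S,f,B([(505,95),(625,56),(712,95),(598,135)])); nn(S,m,B([(490,308),(745,318),(610,355)]))
        return np.array(out)
    for use in [(1,1),(1,0),(0,1)]:
        r=min((least_squares(res,[.518,.324,y],args=(use,)) for y in (0.,.3,.6,-.3)),key=lambda r:r.cost); print(use,r.x.round(4),np.abs(r.fun).max().round(2),(r.x[2]%(np.pi/2)).round(3))
# refit up in side with occlusion aware: overlay
up=lambda x:cup(R.from_euler("z",x[2]),[x[0],x[1],.04]).T
for thr in (90,110,130):
    ms=blob(S,(330,215),thr); print(thr,ms.sum())
ms=blob(S,(330,215),110)
cost=lambda x:np.abs(sil(S,up(x))-ms).sum()/ms.sum()
r=min((minimize(cost,[.584,.019,y],method="Nelder-Mead",options=dict(initial_simplex=[[.584,.019,y],[.59,.019,y],[.584,.025,y],[.584,.019,y+.2]],xatol=1e-4)) for y in (-.5,-.2,.2,.6)),key=lambda r:r.fun); print(r.x,r.fun)
E
```

```text
(1, 1) [0.518  0.3241 0.3876] 2.19 0.388
(1, 0) [0.5176 0.3237 0.3941] 0.87 0.394
(0, 1) [0.5193 0.3272 0.3736] 1.68 0.374
90 2659.0
110 1014.0
130 988.0
[0.58585865 0.02367761 1.04508346] 0.08145569865026879
```

```bash
cat > p.py <<'E'
import numpy as np, json, os
from scipy.spatial.transform import Rotation as R
from station import monitor
def tool(H,tilt=0.0):
    """tool x azimuth H deg when pointing down; tilt>0 (deg): tool z leans toward +H (outward), camera up"""
    y=R.from_euler("z",H,degrees=True).as_matrix()
    base=y@np.array([[1,0,0],[0,-1,0],[0,0,-1.]]).T
    # columns: x=(H), y=-perp, z=down ; tilt about tool y: negative rot about y brings z toward +x
    return R.from_matrix(base)*R.from_rotvec([0,np.radians(tilt),0])
def cur():
    o=monitor.get_obs(); 
    with open("log.txt","a") as f: f.write(json.dumps([list(map(float,o["joint_positions"])),list(map(float,o["tcp_pos"])),list(map(float,o["tcp_rot"]))])+"\n")
    return o,np.array(o["tcp_pos"]),R.from_quat(o["tcp_rot"])
def show(o):
    r=R.from_quat(o["tcp_rot"]); M=r.as_matrix()
    print("t",round(o["time"],2),"tcp",np.round(o["tcp_pos"],4),"xaz",np.degrees(np.arctan2(M[1,0],M[0,0])).round(1),"zel",np.degrees(np.arcsin(M[2,2])).round(1),"zaz",np.degrees(np.arctan2(M[1,2],M[0,2])).round(1),"F",np.round(o["contact_force"],1),"w",round(o["gripper_width"],3),"q",np.round(o["joint_positions"],2))
def plan(wps,claw,lin=.04,ang=.12,start=None):
    """wps: list of (pos(tcp),Rot,nmin)"""
    o,p,r=cur(); show(o); rows=[]
    if start: p,r=start
    for w in wps:
        P,Q=np.array(w[0],float),w[1]; rv=(r.inv()*Q).as_rotvec(); d=P-p
        n=max(1,int(np.ceil(np.linalg.norm(d)/lin-1e-6)),int(np.ceil(np.linalg.norm(rv)/ang-1e-6)))
        if len(w)>2: n=max(n,w[2])
        for i in range(n):
            dl=r.inv().apply(d/n)*100; tw=rv/n
            rows.append({"delta_pos":[round(float(v),2)+0. for v in dl],"twist":[round(float(v),3)+0. for v in tw],"claw":claw})
            p=p+d/n; r=r*R.from_rotvec(tw)
    print(len(rows),"rows")
    for i in range(0,len(rows),5): print("["+",".join(json.dumps(x,separators=(",",":")) for x in rows[i:i+5])+"]")
E
python3 - <<'E'
from p import *
for t in (0,30): print(tool(-29.5,t).as_matrix().round(2))
E
```

```text
[[ 0.87 -0.49  0.  ]
 [-0.49 -0.87 -0.  ]
 [ 0.    0.   -1.  ]]
[[ 0.75 -0.49  0.44]
 [-0.43 -0.87 -0.25]
 [ 0.5   0.   -0.87]]
```

```bash
python3 - <<'E'
from p import *
plan([([.385,.33,.205],tool(67)),([.585,.021,.16],tool(-29.5))],1)
E
```

```text
t 0.25 tcp [0.1806 0.6502 0.2052] xaz 164.5 zel -90.0 zaz -101.1 F [-0.1  0.6 -0.8] w 0.998 q [-1.45  0.43  0.07  1.61 -0.03  1.11 -0.07]
30 rows
[{"delta_pos":[-1.88,-1.69,0.0],"twist":[0.0,0.0,0.113],"claw":1},{"delta_pos":[-2.06,-1.47,0.0],"twist":[0.0,0.0,0.113],"claw":1},{"delta_pos":[-2.22,-1.23,0.0],"twist":[0.0,0.0,0.113],"claw":1},{"delta_pos":[-2.34,-0.97,0.0],"twist":[0.0,0.0,0.113],"claw":1},{"delta_pos":[-2.44,-0.7,0.0],"twist":[0.0,0.0,0.113],"claw":1}]
[{"delta_pos":[-2.5,-0.41,0.0],"twist":[0.0,0.0,0.113],"claw":1},{"delta_pos":[-2.53,-0.13,0.0],"twist":[0.0,0.0,0.113],"claw":1},{"delta_pos":[-2.53,0.16,0.0],"twist":[0.0,0.0,0.113],"claw":1},{"delta_pos":[-2.49,0.44,0.0],"twist":[0.0,0.0,0.113],"claw":1},{"delta_pos":[-2.43,0.72,0.0],"twist":[0.0,0.0,0.113],"claw":1}]
[{"delta_pos":[-2.33,0.99,0.0],"twist":[0.0,0.0,0.113],"claw":1},{"delta_pos":[-2.2,1.25,0.0],"twist":[0.0,0.0,0.113],"claw":1},{"delta_pos":[-2.05,1.49,0.0],"twist":[0.0,0.0,0.113],"claw":1},{"delta_pos":[-1.87,1.71,0.0],"twist":[0.0,0.0,0.113],"claw":1},{"delta_pos":[-1.66,1.91,0.0],"twist":[0.0,0.0,0.
[... 272 characters left out ...]
,{"delta_pos":[-0.36,2.43,0.3],"twist":[0.0,0.0,0.112],"claw":1}]
[{"delta_pos":[-0.08,2.45,0.3],"twist":[0.0,0.0,0.112],"claw":1},{"delta_pos":[0.19,2.45,0.3],"twist":[0.0,0.0,0.112],"claw":1},{"delta_pos":[0.47,2.41,0.3],"twist":[0.0,0.0,0.112],"claw":1},{"delta_pos":[0.73,2.34,0.3],"twist":[0.0,0.0,0.112],"claw":1},{"delta_pos":[0.99,2.24,0.3],"twist":[0.0,0.0,0.112],"claw":1}]
[{"delta_pos":[1.24,2.12,0.3],"twist":[0.0,0.0,0.112],"claw":1},{"delta_pos":[1.47,1.97,0.3],"twist":[0.0,0.0,0.112],"claw":1},{"delta_pos":[1.68,1.79,0.3],"twist":[0.0,0.0,0.112],"claw":1},{"delta_pos":[1.87,1.59,0.3],"twist":[0.0,0.0,0.112],"claw":1},{"delta_pos":[2.03,1.37,0.3],"twist":[0.0,0.0,0.112],"claw":1}]
```

```bash
python3 -m crank '[{"delta_pos":[-1.9,-1.7,0],"twist":[0,0,0.113],"claw":1},{"delta_pos":[-2.1,-1.5,0],"twist":[0,0,0.113],"claw":1},{"delta_pos":[-2.2,-1.2,0],"twist":[0,0,0.113],"claw":1},{"delta_pos":[-2.3,-1.0,0],"twist":[0,0,0.113],"claw":1},{"delta_pos":[-2.4,-0.7,0],"twist":[0,0,0.113],"claw":1}]'
```

```text
time: 0.67
tcp_pos: [0.2488, 0.5424, 0.2054]
tcp_rot: [0.408, 0.913, -0.0, -0.0]
contact_force: [-0.2, 1.3, 0.1]
gripper_width: 0.999
```

```bash
python3 -m crank '[{"delta_pos":[-2.5,-0.4,0],"twist":[0,0,0.113],"claw":1},{"delta_pos":[-2.5,-0.1,0],"twist":[0,0,0.113],"claw":1},{"delta_pos":[-2.5,0.2,0],"twist":[0,0,0.113],"claw":1},{"delta_pos":[-2.5,0.4,0],"twist":[0,0,0.113],"claw":1},{"delta_pos":[-2.4,0.7,0],"twist":[0,0,0.113],"claw":1}]'; python3 -c "
from p import *
show(cur()[0])"
```

```text
time: 1.08
tcp_pos: [0.317, 0.4368, 0.2055]
tcp_rot: [0.647, 0.763, -0.0, -0.0]
contact_force: [0.5, 0.2, -0.4]
gripper_width: 0.999
t 1.08 tcp [0.317  0.4368 0.2055] xaz 99.4 zel -90.0 zaz 151.3 F [ 0.5  0.2 -0.4] w 0.999 q [-1.37  0.21  0.35  1.93 -0.09  1.02 -0.81]
```

```bash
python3 -m crank '[{"delta_pos":[-2.3,1.0,0],"twist":[0,0,0.113],"claw":1},{"delta_pos":[-2.2,1.3,0],"twist":[0,0,0.113],"claw":1},{"delta_pos":[-2.1,1.5,0],"twist":[0,0,0.113],"claw":1},{"delta_pos":[-1.9,1.7,0],"twist":[0,0,0.113],"claw":1},{"delta_pos":[-1.7,1.9,0],"twist":[0,0,0.113],"claw":1}]'
```

```text
time: 1.5
tcp_pos: [0.3859, 0.3296, 0.2056]
tcp_rot: [0.834, 0.552, 0.0, -0.0]
contact_force: [0.6, 0.2, 0.2]
gripper_width: 0.999
```

```bash
python3 -m crank '[{"delta_pos":[-1.4,2.0,0.3],"twist":[0,0,0.112],"claw":1},{"delta_pos":[-1.1,2.2,0.3],"twist":[0,0,0.112],"claw":1},{"delta_pos":[-0.9,2.3,0.3],"twist":[0,0,0.112],"claw":1},{"delta_pos":[-0.6,2.4,0.3],"twist":[0,0,0.112],"claw":1},{"delta_pos":[-0.4,2.4,0.3],"twist":[0,0,0.112],"claw":1}]'
```

```text
time: 1.92
tcp_pos: [0.4533, 0.2271, 0.1905]
tcp_rot: [0.954, 0.3, 0.0, -0.0]
contact_force: [-0.1, 0.4, 0.2]
gripper_width: 1.0
```

```bash
python3 -m crank '[{"delta_pos":[-0.1,2.5,0.3],"twist":[0,0,0.112],"claw":1},{"delta_pos":[0.2,2.5,0.3],"twist":[0,0,0.112],"claw":1},{"delta_pos":[0.5,2.4,0.3],"twist":[0,0,0.112],"claw":1},{"delta_pos":[0.7,2.3,0.3],"twist":[0,0,0.112],"claw":1},{"delta_pos":[1.0,2.2,0.3],"twist":[0,0,0.112],"claw":1}]';  python3 -c "
from p import *
show(cur()[0])"
```

```text
time: 2.33
tcp_pos: [0.521, 0.1247, 0.1755]
tcp_rot: [1.0, 0.025, 0.0, -0.0]
contact_force: [0.2, 0.9, 0.4]
gripper_width: 1.002
t 2.33 tcp [0.521  0.1247 0.1755] xaz 2.9 zel -90.0 zaz 54.4 F [0.2 0.9 0.4] w 1.002 q [-1.01  0.29  0.8   1.98 -0.26  0.96 -1.61]
```

```bash
python3 -m crank '[{"delta_pos":[1.2,2.1,0.3],"twist":[0,0,0.112],"claw":1},{"delta_pos":[1.5,2.0,0.3],"twist":[0,0,0.112],"claw":1},{"delta_pos":[1.7,1.8,0.3],"twist":[0,0,0.112],"claw":1},{"delta_pos":[1.9,1.6,0.3],"twist":[0,0,0.112],"claw":1},{"delta_pos":[2.0,1.4,0.3],"twist":[0,0,0.112],"claw":1}]';  python3 -c "
from p import *
show(cur()[0])
from station import optics
from h import *
snap(optics,'wrist','w1.png')"
```

```text
time: 2.75
tcp_pos: [0.5889, 0.0219, 0.1603]
tcp_rot: [0.968, -0.252, 0.0, -0.0]
contact_force: [0.8, 0.6, -0.2]
gripper_width: 0.999
t 2.75 tcp [0.5889 0.0219 0.1603] xaz -29.2 zel -90.0 zaz 35.5 F [ 0.8  0.6 -0.2] w 0.999 q [-0.82  0.46  0.9   1.89 -0.43  1.   -1.82]
```

View pics/w1.png

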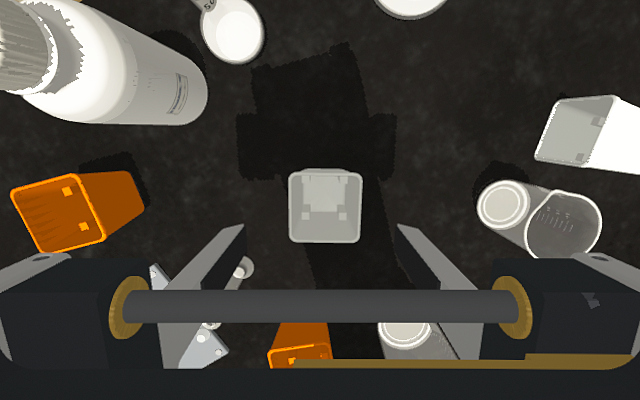

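The wrist view shows the white mouth-up cup between the open jaws, square to them, with its rim centre at about (325,206). I'll check that against the earlier estimate and fit it.

```bash
python3 - <<'E'
from p import *
from station import optics
from h import *
s=snap(optics,"wrist")
print(ray(s,(325.5,206),.08).round(4))
m=blob(s,(325,230),70); print(m.sum())
up=lambda x:cup(R.from_euler("z",x[2]),[x[0],x[1],.04]).T
cost=lambda x:np.abs(sil(s,up(x))-m).sum()/m.sum()
y=-.515
r=minimize(cost,[.585,.021,y],method="Nelder-Mead",options=dict(initial_simplex=[[.585,.021,y],[.59,.021,y],[.585,.027,y],[.585,.021,y+.1]],xatol=1e-4)); print(r.x.round(4),np.degrees(r.x[2]).round(1),r.fun)
T=snap(optics,"top")
E
```

```text
[0.5861 0.0137 0.08  ]
5282.0
[ 0.5834  0.0198 -0.5225] -29.9 0.02121151376112732
```

```bash
python3 - <<'E'
from p import *
plan([([.584,.020,.03],tool(-29.9),4)],1)
E
```

```text
t 2.9 tcp [0.5886 0.0209 0.1601] xaz -29.1 zel -89.9 zaz -105.1 F [ 0.5  0.2 -0.4] w 0.999 q [-0.82  0.46  0.9   1.89 -0.43  1.   -1.82]
4 rows
[{"delta_pos":[-0.09,0.07,3.25],"twist":[0.0,0.0,0.004],"claw":1},{"delta_pos":[-0.09,0.07,3.25],"twist":[0.0,0.0,0.004],"claw":1},{"delta_pos":[-0.09,0.07,3.25],"twist":[0.0,0.0,0.004],"claw":1},{"delta_pos":[-0.09,0.07,3.25],"twist":[0.0,0.0,0.004],"claw":1}]
```

```bash
python3 -m crank '[{"delta_pos":[-0.1,0.1,3.3],"twist":[0,0,0.004],"claw":1},{"delta_pos":[-0.1,0.1,3.3],"twist":[0,0,0.004],"claw":1},{"delta_pos":[-0.1,0.1,3.3],"twist":[0,0,0.004],"claw":1},{"delta_pos":[-0.1,0,2.4],"twist":[0,0,0.004],"claw":1},{"delta_pos":[0,0,0.7],"twist":[0,0,0],"claw":1}]'
python3 -m crank '[{"delta_pos":[0,0,0],"twist":[0,0,0],"claw":0},{"delta_pos":[0,0,0],"twist":[0,0,0],"claw":0},{"delta_pos":[0,0,0],"twist":[0,0,0],"claw":0},{"delta_pos":[0,0,0],"twist":[0,0,0],"claw":0},{"delta_pos":[0,0,0],"twist":[0,0,0],"claw":0}]'; python3 -c "
from p import *
show(cur()[0])"
```

```text
time: 3.32
tcp_pos: [0.5809, 0.0232, 0.0273]
tcp_rot: [0.967, -0.256, -0.002, 0.001]
contact_force: [-1.9, 0.4, 0.6]
gripper_width: 1.002
time: 3.73
tcp_pos: [0.584, 0.0224, 0.0317]
tcp_rot: [0.966, -0.257, 0.001, -0.0]
contact_force: [-0.3, -0.4, 0.6]
gripper_width: 0.683
t 3.73 tcp [0.584  0.0224 0.0317] xaz -29.8 zel -89.9 zaz 18.3 F [-0.3 -0.4  0.6] w 0.683 q [-0.71  0.62  0.75  1.98 -0.6   0.77 -1.7 ]
```

```bash
python3 -m crank '[{"delta_pos":[0,0,0],"twist":[0,0,0],"claw":0},{"delta_pos":[0,0,0],"twist":[0,0,0],"claw":0},{"delta_pos":[0,0,0],"twist":[0,0,0],"claw":0}]'; python3 -c "
from p import *
q=tool(-30,-55); g=np.array([.6,-.36,.055]); 
plan([([.585,.02,.13],tool(-30)),([.59,-.17,.13],tool(-30)),(g+[0,0,.05]+.019*q.as_matrix()[:,2],q),],0)"
```

```text
time: 3.98
tcp_pos: [0.584, 0.0222, 0.0315]
tcp_rot: [0.966, -0.257, 0.001, -0.0]
contact_force: [-1.7, 0.1, 9.3]
gripper_width: 0.669
t 3.98 tcp [0.584  0.0222 0.0315] xaz -29.8 zel -89.9 zaz 18.3 F [-1.7  0.1  9.3] w 0.669 q [-0.71  0.62  0.75  1.98 -0.6   0.77 -1.7 ]
16 rows
[{"delta_pos":[0.07,0.04,-3.28],"twist":[0.0,0.0,0.001],"claw":0},{"delta_pos":[0.07,0.04,-3.28],"twist":[0.0,0.0,0.001],"claw":0},{"delta_pos":[0.07,0.05,-3.28],"twist":[0.0,0.0,0.001],"claw":0},{"delta_pos":[1.99,3.24,0.0],"twist":[0.0,0.0,0.0],"claw":0},{"delta_pos":[1.99,3.24,0.0],"twist":[0.0,0.0,0.0],"claw":0}]
[{"delta_pos":[1.99,3.24,0.0],"twist":[0.0,0.0,0.0],"claw":0},{"delta_pos":[1.99,3.24,0.0],"twist":[0.0,0.0,0.0],"claw":0},{"delta_pos":[1.99,3.24,0.0],"twist":[0.0,0.0,0.0],"claw":0},{"delta_pos":[1.1,1.99,0.45],"twist":[0.0,-0.12,0.0],"claw":0},{"delta_pos":[1.15,1.99,0.31],"twist":[0.0,-0.12,0.0],"claw":0}]
[{"delta_pos":[1.18,1.99,0.17],"twist":[0.0,-0.12,0.0],"claw":0},{"delta_pos":[1.19,1.99,0.03],"twist":[0.0,-0.12,0.0],"claw":0},{"delta_pos":[1.18,1.99,-0.11],"twist":[0.0,-0.12,0.0],"claw":0},{"delta_pos":[1.16,1.99,-0.25],"twist":[0.0,-0.12,0.0],"claw":0},{"delta_pos":[1.12,1.99,-0.39],"twist":[0.0,-0.12,0.0],"claw":0}]
[{"delta_pos":[1.07,1.99,-0.52],"twist":[0.0,-0.12,0.0],"claw":0}]
```

```bash
python3 -m crank '[{"delta_pos":[0,0,-1],"twist":[0,0,0],"claw":0},{"delta_pos":[0,0,-2.5],"twist":[0,0,0],"claw":0},{"delta_pos":[0,0,-3.3],"twist":[0,0,0],"claw":0},{"delta_pos":[0,0,-3],"twist":[0,0,0],"claw":0}]'; python3 -c "
from p import *
from station import optics
from h import *
show(cur()[0])
snap(optics,'wrist','w2.png')"
```

```text
time: 4.32
tcp_pos: [0.5829, 0.0217, 0.1304]
tcp_rot: [0.966, -0.258, -0.0, 0.0]
contact_force: [1.4, 0.9, -0.7]
gripper_width: 0.67
t 4.32 tcp [0.5829 0.0217 0.1304] xaz -29.8 zel -90.0 zaz -139.1 F [ 1.4  0.9 -0.7] w 0.67 q [-0.81  0.49  0.88  1.92 -0.46  0.94 -1.8 ]
```

View pics/w2.png

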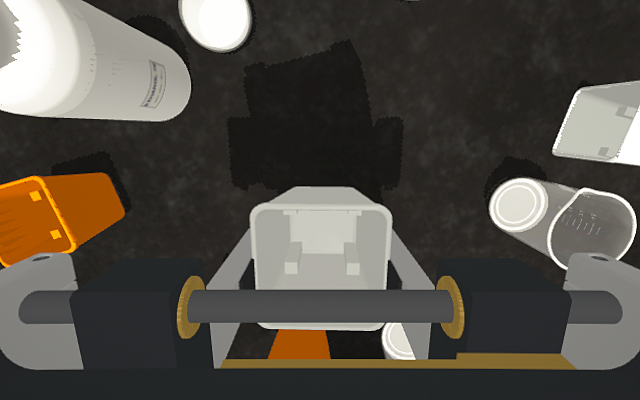

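The wrist view shows the cup held squarely between the fingers, rim centre about (322,265), clear of the table. I'll carry it to the free area on the right.

```bash
python3 -m crank '[{"delta_pos":[1,1.7,0],"twist":[0,0,0],"claw":0},{"delta_pos":[2,3.2,0],"twist":[0,0,0],"claw":0},{"delta_pos":[2,3.2,0],"twist":[0,0,0],"claw":0},{"delta_pos":[2,3.2,0],"twist":[0,0,0],"claw":0},{"delta_pos":[2,3.2,0],"twist":[0,0,0],"claw":0}]';python3 -m crank '[{"delta_pos":[1.1,2.0,0.5],"twist":[0,-0.12,0],"claw":0},{"delta_pos":[1.2,2.0,0.3],"twist":[0,-0.12,0],"claw":0},{"delta_pos":[1.2,2.0,0.2],"twist":[0,-0.12,0],"claw":0},{"delta_pos":[1.2,2.0,0],"twist":[0,-0.12,0],"claw":0},{"delta_pos":[1.2,2.0,-0.1],"twist":[0,-0.12,0],"claw":0}]'; python3 -c "
from p import *
q=tool(-30,-55); g=np.array([.61,-.36,.055]); 
plan([(g+[0,0,.04]+.019*q.as_matrix()[:,2],q),],0)"
```

```text
time: 4.78
tcp_pos: [0.5892, -0.1499, 0.1292]
tcp_rot: [0.966, -0.257, 0.0, -0.0]
contact_force: [0.2, -0.6, -1.2]
gripper_width: 0.67
time: 5.2
tcp_pos: [0.5888, -0.2626, 0.1076]
tcp_rot: [0.924, -0.246, -0.283, -0.075]
contact_force: [1.2, 0.3, 0.4]
gripper_width: 0.67
t 5.2 tcp [ 0.5888 -0.2626  0.1076] xaz -29.8 zel -56.0 zaz 150.2 F [1.2 0.3 0.4] w 0.67 q [ 0.01  0.96  0.7   1.27 -0.49  1.71 -1.36]
4 rows
[{"delta_pos":[1.39,1.85,-0.23],"twist":[0.001,-0.092,0.001],"claw":0},{"delta_pos":[1.36,1.85,-0.36],"twist":[0.001,-0.092,0.001],"claw":0},{"delta_pos":[1.33,1.85,-0.48],"twist":[0.001,-0.092,0.001],"claw":0},{"delta_pos":[1.28,1.84,-0.6],"twist":[0.001,-0.092,0.001],"claw":0}]
```

```bash
python3 -m crank '[{"delta_pos":[1.4,1.9,-0.2],"twist":[0,-0.092,0],"claw":0},{"delta_pos":[1.4,1.9,-0.4],"twist":[0,-0.092,0],"claw":0},{"delta_pos":[1.3,1.9,-0.5],"twist":[0,-0.092,0],"claw":0},{"delta_pos":[1.3,1.9,-0.6],"twist":[0,-0.092,0],"claw":0},{"delta_pos":[0,0,0],"twist":[0,0,0],"claw":0}]'; python3 -c "
from p import *
q=tool(-30,-55); g=np.array([.61,-.36,.052]); 
plan([(g+.019*q.as_matrix()[:,2],q),],0)"
```

```text
time: 5.62
tcp_pos: [0.5918, -0.3308, 0.0829]
tcp_rot: [0.875, -0.23, -0.411, -0.109]
contact_force: [0.9, 1.3, -0.5]
gripper_width: 0.672
t 5.62 tcp [ 0.5918 -0.3308  0.0829] xaz -29.3 zel -39.6 zaz 150.4 F [ 0.9  1.3 -0.5] w 0.672 q [ 0.3   1.18  0.39  0.86 -0.3   2.04 -1.47]
2 rows
[{"delta_pos":[2.08,0.82,0.77],"twist":[0.003,-0.04,0.004],"claw":0},{"delta_pos":[2.11,0.82,0.68],"twist":[0.003,-0.04,0.004],"claw":0}]
```

```bash
python3 -m crank '[{"delta_pos":[0.9,0.5,1.0],"twist":[0,0.03,0],"claw":0},{"delta_pos":[1.0,0.5,0.9],"twist":[0,0,0],"claw":0},{"delta_pos":[0.4,0.3,0.6],"twist":[0,0,0],"claw":0},{"delta_pos":[0,0,0],"twist":[0,0,0],"claw":0}]'; python3 -c "
from p import *
o,p,r=cur(); show(o)
print(p-.019*r.as_matrix()[:,2])
from station import optics
from h import *
snap(optics,'side','s2.png')"
```

```text
time: 5.95
tcp_pos: [0.5821, -0.3392, 0.0528]
tcp_rot: [0.882, -0.232, -0.397, -0.103]
contact_force: [0.1, 0.6, -1.4]
gripper_width: 0.671
t 5.95 tcp [ 0.5821 -0.3392  0.0528] xaz -29.5 zel -41.5 zaz 150.7 F [ 0.1  0.6 -1.4] w 0.671 q [ 0.29  1.17  0.4   0.92 -0.3   1.96 -1.44]
[ 0.59445584 -0.34618927  0.06536464]
```

View pics/s2.png

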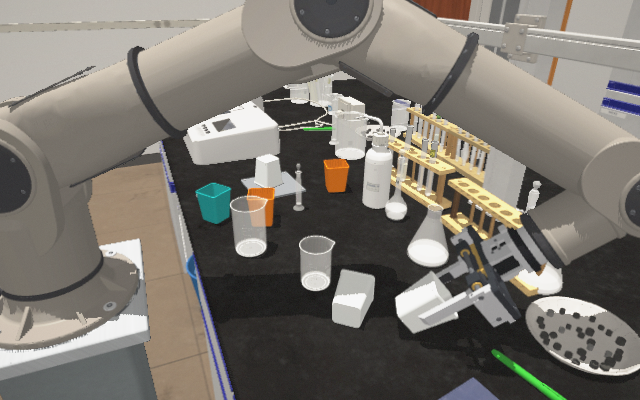

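The side view shows the cup gripped at (425,305), tilted with its mouth away from the robot and its foot edge just above the worktop. The lying cup at (352,298) is clear of it. I'll set the foot edge down.

```bash
python3 -m crank '[{"delta_pos":[0.4,0,0.4],"twist":[0,-0.03,0],"claw":0},{"delta_pos":[0.4,0,0.3],"twist":[0,-0.03,0],"claw":0},{"delta_pos":[0.1,0,0.1],"twist":[0,0,0],"claw":0},{"delta_pos":[0,0,0],"twist":[0,0,0],"claw":0}]'; python3 -c "
from p import *
o,p,r=cur(); show(o)
print(p-.019*r.as_matrix()[:,2])"
```

```text
time: 6.33
tcp_pos: [0.583, -0.3389, 0.0407]
tcp_rot: [0.87, -0.228, -0.423, -0.11]
contact_force: [0.3, -0.2, -0.8]
gripper_width: 0.67
t 6.33 tcp [ 0.583  -0.3389  0.0407] xaz -29.4 zel -38.2 zaz 150.7 F [ 0.3 -0.2 -0.8] w 0.67 q [ 0.31  1.23  0.39  0.85 -0.3   2.02 -1.45]
[ 0.59603985 -0.34623881  0.05248572]
```

```bash
python3 -m crank '[{"delta_pos":[0,0,0],"twist":[0,0,0],"claw":0.85},{"delta_pos":[0,0,0],"twist":[0,0,0],"claw":1},{"delta_pos":[0,0,0],"twist":[0,0,0],"claw":1},{"delta_pos":[0,0,0],"twist":[0,0,0],"claw":1},{"delta_pos":[0,0,0],"twist":[0,0,0],"claw":1}]'; python3 -c "
from p import *
o,p,r=cur(); show(o)
from station import optics
from h import *
snap(optics,'side','s3.png')"
```

```text
time: 6.75
tcp_pos: [0.5832, -0.3393, 0.0418]
tcp_rot: [0.87, -0.228, -0.422, -0.111]
contact_force: [-0.7, 0.2, 0.1]
gripper_width: 0.982
t 6.75 tcp [ 0.5832 -0.3393  0.0418] xaz -29.4 zel -38.3 zaz 150.6 F [-0.7  0.2  0.1] w 0.982 q [ 0.31  1.23  0.39  0.85 -0.3   2.02 -1.45]
```

View pics/s3.png

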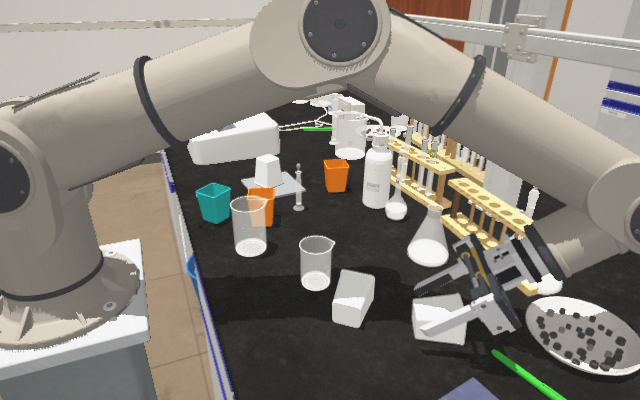

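The side view shows the cup lying on its side wall at (440,320), released, between the open fingers. I'll retract, then work out a kinematic model to see which approach headings are reachable.

```bash
python3 -m crank '[{"delta_pos":[0,0,-1.5],"twist":[0,0,0],"claw":1},{"delta_pos":[-0.5,0,-3],"twist":[0,0,0],"claw":1},{"delta_pos":[-1.5,0,-3],"twist":[0,0,0],"claw":1},{"delta_pos":[-2,0,-3],"twist":[0,0,0],"claw":1}]'; python3 -c "
from p import *
o,p,r=cur(); show(o)"; wc -l log.txt
cat > fk.py <<'E'
import numpy as np, json
from scipy.spatial.transform import Rotation as R
from scipy.optimize import least_squares
def load():
    D=[json.loads(l) for l in open("log.txt")]
    q=np.array([d[0] for d in D]);p=np.array([d[1] for d in D]);r=R.from_quat([d[2] for d in D]); return q,p,r
# chain: Rz(s1 q1+a1) Tz,Tx.. Ry(s q2+a2)...
AX=["z","y","z","y","z","y","z"]
def fk(prm,q,sg):
    q=np.atleast_2d(q); off=prm[:7]; tr=prm[7:7+24].reshape(8,3)
    Rm=R.identity(len(q)); p=np.zeros((len(q),3))
    for i in range(7):
        p=p+Rm.apply(np.tile(tr[i],(len(q),1)))
        Rm=Rm*R.from_euler(AX[i],sg[i]*q[:,i]+off[i])
    p=p+Rm.apply(np.tile(tr[7],(len(q),1)))
    return p,Rm
E
python3 - <<'E'
from fk import *
import itertools
q,p,r=load(); print(len(q))
# rotation-only fit over signs first
best=[]
for sg in itertools.product([1,-1],repeat=7):
    if sg[1]!=1: continue
    def res(x):
        Rm=R.identity(len(q))
        for i in range(7): Rm=Rm*R.from_euler(AX[i],sg[i]*q[:,i]+x[i])
        return (Rm.inv()*r).as_rotvec().ravel()
    for o1 in (0,np.pi/2,np.pi,-np.pi/2):
      for o7 in (0,np.pi/2,np.pi,-np.pi/2):
        f0=res([o1,0,0,0,0,0,o7]); best.append((np.abs(f0).mean(),sg,o1,o7))
best.sort(key=lambda b:b[0])
for b in best[:8]: print(b)
E
```

```text
time: 7.13
tcp_pos: [0.5964, -0.3427, 0.1178]
tcp_rot: [0.884, -0.229, -0.393, -0.106]
contact_force: [-1.3, -1.5, 0.6]
gripper_width: 1.001
t 7.13 tcp [ 0.5964 -0.3427  0.1178] xaz -28.7 zel -42.0 zaz 150.5 F [-1.3 -1.5  0.6] w 1.001 q [ 0.37  1.11  0.21  0.84 -0.18  2.05 -1.54]
14 log.txt
14
(np.float64(2.440279732215129e-16), (-1, 1, -1, 1, -1, 1, -1), 0, 1.5707963267948966)
(np.float64(0.19060167027682678), (-1, 1, -1, 1, -1, 1, 1), 0, -1.5707963267948966)
(np.float64(0.23746620620426762), (-1, 1, -1, 1, -1, 1, -1), 3.141592653589793, -1.5707963267948966)
(np.float64(0.26756918248274153), (1, 1, 1, 1, 1, 1, 1), -1.5707963267948966, -1.5707963267948966)
(np.float64(0.27164667139035475), (-1, 1, -1, 1, -1, 1, -1), 1.5707963267948966, 3.141592653589793)
(np.float64(0.27164667139035487), (-1, 1, -1, 1, -1, 1, -1), -1.5707963267948966, 0)
(np.float64(0.31119227247972553), (-1, 1, -1, -1, 1, -1, -1), 0, 1.5707963267948966)
(np.float64(0.3262052571041465), (-1, 1, 1, 1, 1, 1, -1), -1.5707963267948966, 1.5707963267948966)
```

```bash
cat >> fk.py <<'E'
SG=(-1,1,-1,1,-1,1,-1); OFF=[0,0,0,0,0,0,np.pi/2]
def rots(q):
    Rm=np.eye(3); out=[Rm]
    for i in range(7):
        Rm=Rm@R.from_euler(AX[i],SG[i]*q[i]+OFF[i]).as_matrix(); out.append(Rm)
    return out
def fit_tr():
    q,p,r=load(); A=np.vstack([np.hstack(rots(x)) for x in q]); b=p.ravel()
    x,res,rk,sv=np.linalg.lstsq(A,b,rcond=1e-4); return x.reshape(8,3),rk,np.abs(A@x-b).max()
LO=np.array([-2.85,-.5,-1.23,.21,-1.02,.16,-2.73]);HI=np.array([2.85,2.14,1.37,2.46,4.16,2.05,2.73])
def FK(q,tr):
    o=rots(q); return sum(o[i]@tr[i] for i in range(8)),o[7]
def IK(P,Q,tr,seeds=40,q0=None,rng=np.random.default_rng(0)):
    M=Q.as_matrix(); best=[]
    def f(q):
        p,m=FK(q,tr); return np.r_[(p-P)*5,(R.from_matrix(m.T@M)).as_rotvec()]
    S=([q0] if q0 is not None else [])+[LO+(HI-LO)*rng.random(7) for _ in range(seeds)]
    for s in S:
        r=least_squares(f,np.clip(s,LO+.03,HI-.03),bounds=(LO+.02,HI-.02),max_nfev=60)
        if np.abs(r.fun).max()<2e-3: best.append(r.x)
    return best
E
python3 - <<'E'
from fk import *
tr,rk,e=fit_tr(); print(tr.round(4),rk,e)
from p import tool
np.save("tr.npy",tr)
g=np.array([.4976,-.2547,.032])
for H,t in [(48.1,70),(48.1,60),(48.1,45),(48.1,30),(48.1,0),(-27,65),(-30,65),(-30,45)]:
    c=g if H>0 else np.array([.596,-.35,.032])
    Q=tool(H,t); s=IK(c+.019*Q.as_matrix()[:,2],Q,tr,25); print(H,t,len(s),[x.round(2).tolist() for x in s[:3]])
E
```

```text
[[ 0.000e+00  0.000e+00  1.419e-01]
 [ 0.000e+00 -1.400e-02  1.419e-01]
 [ 0.000e+00 -1.410e-02  2.773e-01]
 [-0.000e+00 -1.790e-02  2.773e-01]
 [ 0.000e+00 -1.790e-02  2.467e-01]
 [-0.000e+00 -2.000e-04  2.467e-01]
 [ 0.000e+00 -2.000e-04  1.826e-01]
 [ 0.000e+00  0.000e+00  1.826e-01]] 17 4.996003610813204e-16
48.1 70 6 [[1.39, 0.99, -0.56, 1.94, -0.92, 0.94, 1.04], [1.73, 1.26, -1.05, 1.92, -0.27, 0.72, 0.49], [1.77, 1.33, -1.12, 1.92, -0.12, 0.72, 0.36]]
48.1 60 6 [[1.25, 0.84, -0.43, 1.99, -0.98, 0.89, 1.02], [1.42, 0.91, -0.66, 1.98, -0.78, 0.78, 0.85], [1.26, 0.84, -0.45, 1.99, -0.96, 0.88, 1.0]]
48.1 45 5 [[1.53, 0.89, -0.95, 2.01, -0.18, 0.57, 0.21], [1.67, 1.06, -1.18, 2.0, 0.28, 0.61, -0.2], [0.97, 0.66, -0.21, 2.04, -1.0, 0.81, 0.91]]
48.1 30 12 [[0.68, 0.55, -0.01, 2.06, -0.88, 0.7, 0.67], [1.56, 0.94, -1.21, 2.02, 0.57, 0.66, -0.59], [1.14, 0.62, -0.59, 2.04, -0.37, 0.56, 0.23]]
48.1 0 5 [[1.08, 0.69, -0.95, 1.97, 0.73, 0.87, -0.99], [1.04, 0.65, -0.88, 1.97, 0.68, 0.84, -0.95], [0.61, 0.51, -0.31, 2.0, 0.24, 0.67, -0.59]]
-27 65 7 [[-0.34, 1.23, 0.89, 2.43, 3.2, 1.32, 0.66], [-0.5, 1.59, 1.14, 2.43, 3.2, 1.41, 0.21], [0.34, 0.81, 0.08, 2.4, 3.09, 1.19, 1.5]]
-30 65 5 [[-0.45, 1.35, 0.99, 2.43, 3.16, 1.28, 0.47], [-0.03, 0.91, 0.45, 2.42, 3.06, 1.2, 1.17], [-0.25, 1.07, 0.72, 2.43, 3.11, 1.23, 0.87]]
-30 45 7 [[-0.27, 0.82, 0.84, 2.31, 3.64, 0.68, 0.66], [0.12, 0.61, 0.32, 2.29, 3.21, 0.51, 1.29], [0.84, 0.63, -0.53, 2.25, 2.57, 0.57, 2.2]]
```

```bash
python3 - <<'E'
from station import optics
from h import *
import pickle
S=snap(optics,"side","s4.png"); T=snap(optics,"top","t4.png"); pickle.dump((T,S),open("snap4.pkl","wb"))
a=cv2.imread("pics/s4.png")[220:380,280:580]; b=cv2.imread("pics/t4.png")[130:290,360:560]
cv2.imwrite("pics/c4.png",np.vstack([cv2.resize(a,(560,299)),cv2.resize(b,(374,299))[:, :] if 0 else cv2.copyMakeBorder(cv2.resize(b,(374,299)),0,0,0,186,cv2.BORDER_CONSTANT)]))
E
```

```text
(no output)
```

View pics/c4.png

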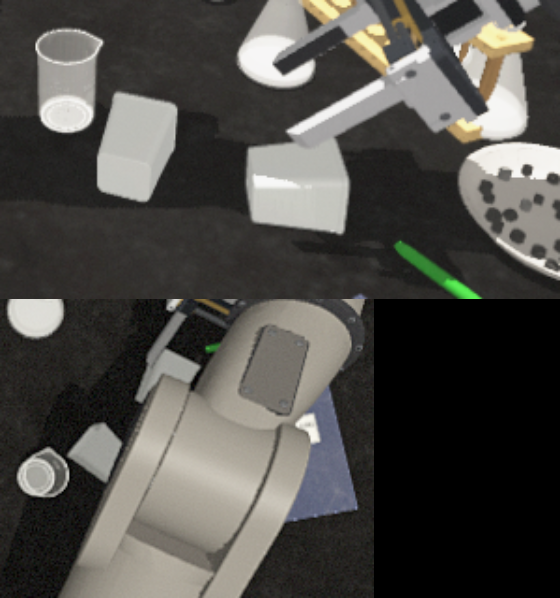

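```bash
python3 - <<'E'
from h import *
import pickle
T,S=pickle.load(open("snap4.pkl","rb"))
m=blob(S,(430,330),85); print(m.sum()); ys,xs=np.nonzero(m); print(xs.min(),xs.max(),ys.min(),ys.max())
m[:int(220+143/1.867)]=0
def side(x):
    rot=R.from_euler("z",x[2])*R.from_euler("y",np.pi/2-np.radians(4.6)); return cup(rot,[x[0],x[1],.029]).T
w=np.ones_like(m); w[:int(220+143/1.867)]=0
cost=lambda x:(np.abs(sil(S,side(x))-m)*w).sum()/m.sum()
for y in (-.5,-.8,-.2):
    x0=[.59,-.35,y]
    r=minimize(cost,x0,method="Nelder-Mead",options=dict(initial_simplex=[x0,[.61,-.35,y],[.59,-.33,y],[.59,-.35,y+.3]],xatol=1e-4)); print(r.x.round(4),np.degrees(r.x[2]).round(1),r.fun)
E
```

```text
5380.0
412 563 243 345
[ 0.6112 -0.3546 -0.5083] -29.1 0.02969980335038718
[ 0.6113 -0.3545 -0.5103] -29.2 0.029810775746003767
[ 0.6112 -0.3547 -0.507 ] -29.0 0.030068623371112903
```

```bash
cat > sim.py <<'E'
from fk import *
from p import tool
tr=np.load("tr.npy")
def track(q,P,Q,n=None,verbose=False):
    """follow straight path from FK(q) to (P,Q); local IK w/ small regularisation; returns q, max pos err, rot err"""
    p0,m0=FK(q,tr); r0=R.from_matrix(m0); rv=(r0.inv()*Q).as_rotvec(); d=np.array(P)-p0
    if n is None: n=max(1,int(np.ceil(np.linalg.norm(d)/.03)),int(np.ceil(np.linalg.norm(rv)/.1)))
    ep=er=0; mg=9
    for i in range(1,n+1):
        Pi=p0+d*i/n; Qi=(r0*R.from_rotvec(rv*i/n)).as_matrix(); qp=q.copy()
        def f(x):
            p,m=FK(x,tr); return np.r_[(p-Pi)*10,R.from_matrix(m.T@Qi).as_rotvec()*2,.003*(x-qp)]
        q=least_squares(f,np.clip(q,LO+.011,HI-.011),bounds=(LO+.01,HI-.01),max_nfev=40).x
        p,m=FK(q,tr); ep=max(ep,np.linalg.norm(p-Pi)); er=max(er,np.linalg.norm(R.from_matrix(m.T@Qi).as_rotvec())); mg=min(mg,(q-LO).min(),(HI-q).min())
    if verbose: print("n",n,"ep",round(ep,4),"er",round(er,3),"mg",round(mg,3),"q",q.round(2))
    return q,ep,er,mg
def tg(g,H,t):
    Q=tool(H,t); return np.array(g)+.019*Q.as_matrix()[:,2],Q
E
python3 - <<'E'
from sim import *
q0=load()[0][-1]
cs=np.array([.4976,-.2547,.031]); st=np.array([.5184,.3252,0])
for t in (65,55):
  u=np.array([np.cos(np.radians(48.1)),np.sin(np.radians(48.1)),0])
  q=q0
  for w in [tg([.53,-.33,.26],-10,0),tg([.45,-.32,.22],48.1,t*.5),tg(cs-.11*u+[0,0,.05],48.1,t),tg(cs,48.1,t),tg(cs+[0,0,.15],48.1,t)]:
    q,*_=track(q,*w,verbose=True)
  qg=q
  for Hp in (22,112,-68,202-360+0):
    print("Hp",Hp); q=qg
    # go midway turning down
    q,*_=track(q,*tg([.5,-.12,.25],(48.1+Hp)/2 if abs(Hp-48)<130 else 48,t-60),verbose=True)
    q,*_=track(q,*tg(st+[0,0,.22],Hp,t-94.6),verbose=True)
    q,*_=track(q,*tg(st+[0,0,.09],Hp,t-94.6),verbose=True)
E
```

```text
n 9 ep 0.0 er 0.0 mg 0.116 q [ 0.34  0.32  0.14  1.69 -0.05  1.14 -1.25]
n 12 ep 0.0 er 0.0 mg 0.387 q [ 0.88  0.31 -0.05  1.92 -0.63  1.08  0.45]
n 6 ep 0.0 er 0.0 mg 0.049 q [ 1.24  0.8  -0.17  1.9  -0.97  1.25  1.08]
n 5 ep 0.0 er 0.0 mg 0.01 q [ 1.26  0.89 -0.43  1.97 -1.01  0.96  1.08]
n 5 ep 0.0 er 0.0 mg 0.01 q [ 1.28  0.62 -0.45  1.99 -1.01  1.11  0.87]
Hp 22
n 11 ep 0.0 er 0.0 mg 0.031 q [ 0.55  0.13 -0.44  1.95 -0.    1.01 -0.84]
n 15 ep 0.0 er 0.0 mg 0.379 q [-0.29  0.69 -0.53  1.34  0.13  1.67 -2.  ]
n 5 ep 0.0 er 0.0 mg 0.42 q [-0.29  0.81 -0.51  1.42  0.18  1.48 -2.  ]
Hp 112
n 12 ep 0.0 er 0.0 mg 0.067 q [ 0.59  0.18 -0.47  1.9  -0.01  1.08 -0.04]
n 15 ep 0.0 er 0.0 mg 0.509 q [-0.42  0.54 -0.68  1.65  0.71  1.49 -0.92]
n 5 ep 0.0 er 0.0 mg 0.556 q [-0.46  0.69 -0.64  1.73  0.81  1.33 -1.07]
Hp -68
n 15 ep 0.0 er 0.0 mg 0.01 q [ 0.61  0.12 -0.54  1.97  0.09  0.98 -1.71]
n 16 ep 0.0 er 0.0 mg 0.01 q [-0.61  0.37  0.29  1.83 -0.71  1.1  -2.72]
n 5 ep 0.0 er 0.0 mg 0.048 q [-0.56  0.54  0.23  1.91 -0.84  0.92 -2.52]
Hp -158
n 11 ep 0.0 er 0.0 mg 0.043 q [ 0.56  0.14 -0.44
[... 746 characters left out ...]
.08  1.66 -1.93]
Hp 112
n 12 ep 0.0 er 0.0 mg 0.126 q [ 0.41  0.16 -0.4   1.92  0.17  1.1  -0.24]
n 15 ep 0.0 er 0.0 mg 0.435 q [-0.55  0.59 -0.61  1.62  0.79  1.61 -0.99]
n 5 ep 0.0 er 0.0 mg 0.466 q [-0.58  0.74 -0.57  1.69  0.87  1.47 -1.13]
Hp -68
n 15 ep 0.0 er 0.0 mg 0.064 q [ 0.34  0.2  -0.26  1.86  0.05  1.17 -1.68]
n 16 ep 0.0 er 0.0 mg 0.01 q [-0.08  0.43 -0.28  1.81 -0.67  1.06 -2.72]
n 5 ep 0.0 er 0.0 mg 0.041 q [-0.07  0.6  -0.3   1.88 -0.71  0.87 -2.56]
Hp -158
n 11 ep 0.0 er 0.0 mg 0.113 q [ 0.36  0.19 -0.34  1.89  0.14  1.14 -0.77]
n 28 ep 0.0 er 0.0 mg 0.204 q [-0.09  0.14 -0.77  2.24  1.22  0.39  0.07]
n 5 ep 0.0 er 0.0 mg 0.127 q [-0.12  0.45 -0.8   2.33  1.94  0.59 -0.61]
```

```bash
python3 - <<'E'
from sim import *
q0=load()[0][-1]
cu=np.array([.608,-.354,.031]); st=np.array([.5184,.3252,.038])
H=-29.1; u=np.array([np.cos(np.radians(H)),np.sin(np.radians(H)),0])
qs=track(q0,*tg([.45,-.2,.26],-10,0))[0]
for t in (20,30,40):
    print(t); q,*_=track(qs,*tg(cu-.06*u+[0,0,.08],H,t),verbose=True); q,*_=track(q,*tg(cu,H,t),verbose=True)
# flip path: via J5 side config
print("flip")
for t in (45,60):
  for s in (1,-1):
    q=qs
    for w in [tg([.42,-.25,.25],H+s*90,20),tg([.42,-.25,.25],H+s*45,40),tg(cu-.1*u+[0,0,.06],H,t),tg(cu,H,t)]:
        q,*_=track(q,*w,verbose=True)
E
```

```text
20
n 8 ep 0.0 er 0.0 mg 0.217 q [ 0.27  0.36  0.17  2.07 -0.07  0.38 -1.6 ]
n 4 ep 0.0 er 0.0 mg 0.116 q [ 0.33  0.56  0.11  1.97 -0.11  0.28 -1.56]
30
n 8 ep 0.0 er 0.0 mg 0.01 q [ 0.59  0.33 -0.22  2.18  0.83  0.17 -2.46]
n 4 ep 0.0021 er 0.039 mg 0.01 q [ 0.62  0.55 -0.25  2.05  1.13  0.17 -2.72]
40
n 8 ep 0.0078 er 0.134 mg 0.01 q [ 0.78  0.34 -0.41  2.19  1.14  0.17 -2.72]
n 4 ep 0.0104 er 0.195 mg 0.01 q [ 0.73  0.55 -0.35  2.04  1.19  0.17 -2.72]
flip
n 13 ep 0.0 er 0.0 mg 0.437 q [ 0.5   0.14  0.16  1.98 -0.41  1.11  0.35]
n 9 ep 0.0 er 0.0 mg 0.049 q [ 0.59 -0.02  0.22  2.3  -0.97  0.76  0.22]
n 8 ep 0.0346 er 0.282 mg 0.01 q [-0.1   0.33  0.59  2.27 -1.01  0.17 -0.69]
n 5 ep 0.0162 er 0.305 mg 0.01 q [ 0.15  0.55  0.35  2.04 -1.01  0.17 -0.7 ]
n 20 ep 0.0206 er 0.222 mg 0.01 q [-0.68  0.57  1.36  1.92 -0.33  1.2  -2.72]
n 9 ep 0.0311 er 0.263 mg 0.01 q [-1.06  0.37  1.36  2.15  0.24  0.8  -2.72]
n 9 ep 0.0154 er 0.251 mg 0.01 q [ 0.98  0.34 -0.6   2.24  1.2   0.17 -2.72]
n 5 ep 0.0145 er 0.272 mg 0.01 q [ 0.81  0.56 -0.43  2.04  1.24  0.17 -2.72]
n 13 ep 0.0 er 0.0 mg 0.437 q [ 0.5   0.14  0.16  1.98 -0.41  1.11  0.35]
n 9 ep 0.0 er 0.0 mg 0.049 q [ 0.59 -0.02  0.22  2.3  -0.97  0.76  0.22]
n 9 ep 0.1007 er 0.406 mg 0.01 q [-1.06 -0.49  1.36  2.44  1.43  0.42 -2.72]
n 7 ep 0.2068 er 0.394 mg 0.01 q [-1.12 -0.49  1.36  2.39  1.43  0.5  -2.72]
n 20 ep 0.0206 er 0.222 mg 0.01 q [-0.68  0.57  1.36  1.92 -0.33  1.2  -2.72]
n 9 ep 0.0311 er 0.263 mg 0.01 q [-1.06  0.37  1.36  2.15  0.24  0.8  -2.72]
n 11 ep 0.027 er 0.463 mg 0.01 q [ 1.63  0.64 -1.22  2.24  1.6   0.26 -2.72]
n 5 ep 0.0223 er 0.443 mg 0.01 q [ 1.53  1.01 -1.22  2.07  1.92  0.46 -2.72]
```

Kinematic model fits exactly. The cup lying at heading −29° is out of reach for a good foot-side approach, while headings around +48° are reachable, the same as for the other lying cup. So I'll take the laid cup from above, yaw it about 75° while it stays on its side, and let go again.

```bash
python3 - <<'E'
from sim import *
from p import *
q=load()[0][-1]
for w in [tg([.611,-.3555,.15],-29.1,0),tg([.611,-.3555,.033],-29.1,0),tg([.611,-.3555,.053],-29.1,0),tg([.615,-.36,.053],48,0),tg([.615,-.36,.15],48,0)]: q,*_=track(q,*w,verbose=True)
cu=np.array([.615,-.36,.033]); u=np.array([np.cos(np.radians(48)),np.sin(np.radians(48)),0])
for H,t in ((48,58),):
  for w in [tg(cu-.11*u+[0,0,.05],H,t),tg(cu,H,t),tg(cu+[0,0,.15],H,t),tg([.5,-.12,.25],35,t-60),tg([.5184,.3252,.24],22,t-94.6),tg([.5184,.3252,.13],22,t-94.6)]: q,*_=track(q,*w,verbose=True)
print()
a,b=tg([.611,-.3555,.14],-29.1,0)
plan([(a,b),(a-[0,0,.107],b)],1)
E
```

```text
n 9 ep 0.0 er 0.0 mg 0.113 q [ 0.29  0.55  0.22  1.6  -0.13  1.01 -1.54]
n 4 ep 0.0 er 0.0 mg 0.651 q [ 0.31  0.68  0.19  1.66 -0.16  0.81 -1.52]
n 1 ep 0.0 er 0.0 mg 0.683 q [ 0.3   0.66  0.19  1.66 -0.16  0.84 -1.52]
n 14 ep 0.0 er 0.0 mg 0.683 q [ 0.54  0.66 -0.14  1.63  0.11  0.87 -0.38]
n 4 ep 0.0 er 0.0 mg 0.744 q [ 0.54  0.56 -0.15  1.57  0.09  1.03 -0.37]
n 11 ep 0.0 er 0.0 mg 0.435 q [ 1.38  0.95 -0.59  1.54 -0.59  1.09  0.58]
n 5 ep 0.0 er 0.0 mg 0.387 q [ 1.28  1.   -0.63  1.62 -0.63  0.89  0.6 ]
n 5 ep 0.0 er 0.0 mg 0.357 q [ 1.3   0.79 -0.66  1.61 -0.66  1.03  0.45]
n 11 ep 0.0 er 0.0 mg 0.379 q [ 0.55  0.19 -0.51  1.89  0.13  1.12 -0.97]
n 15 ep 0.0 er 0.0 mg 0.219 q [-0.28  0.76 -0.56  1.24  0.12  1.83 -2.02]
n 4 ep 0.0 er 0.0 mg 0.261 q [-0.29  0.85 -0.54  1.31  0.16  1.67 -2.01]

t 7.23 tcp [ 0.5972 -0.3463  0.125 ] xaz -29.3 zel -42.6 zaz 150.7 F [ 0.4 -0.9  1.2] w 1.004 q [ 0.37  1.1   0.21  0.83 -0.18  2.05 -1.54]
10 rows
[{"delta_pos":[0.2,0.02,-0.14],"twist":[0.0,0.118,0.0],"claw":1},{"delta_pos":[0.22,0.02,-0.11],"twist":[0.0,0.118,0.0],"claw":1},{"delta_pos":[0.23,0.02,-0.08],"twist":[0.0,0.118,0.0],"claw":1},{"delta_pos":[0.24,0.02,-0.06],"twist":[0.0,0.118,0.0],"claw":1},{"delta_pos":[0.24,0.02,-0.03],"twist":[0.0,0.118,0.0],"claw":1}]
[{"delta_pos":[0.24,0.02,0.0],"twist":[0.0,0.118,0.0],"claw":1},{"delta_pos":[0.24,0.02,0.03],"twist":[0.0,0.118,0.0],"claw":1},{"delta_pos":[0.0,0.0,3.57],"twist":[0.0,0.0,0.0],"claw":1},{"delta_pos":[0.0,0.0,3.57],"twist":[0.0,0.0,0.0],"claw":1},{"delta_pos":[0.0,0.0,3.57],"twist":[0.0,0.0,0.0],"claw":1}]
```

```bash
python3 -m crank '[{"delta_pos":[0.2,0,-0.1],"twist":[0,0.118,0],"claw":1},{"delta_pos":[0.2,0,-0.1],"twist":[0,0.118,0],"claw":1},{"delta_pos":[0.2,0,-0.1],"twist":[0,0.118,0],"claw":1},{"delta_pos":[0.3,0,-0.1],"twist":[0,0.118,0],"claw":1},{"delta_pos":[0.3,0,0],"twist":[0,0.118,0],"claw":1}]'
python3 -m crank '[{"delta_pos":[0.3,0,0],"twist":[0,0.118,0],"claw":1},{"delta_pos":[0.2,0.1,0],"twist":[0,0.118,0],"claw":1},{"delta_pos":[0,0,0],"twist":[0,0,0],"claw":1}]'
python3 - <<'E'
from p import *
from station import optics
from h import *
plan([([.611,-.3555,.014],tool(-29.1),4)],1)
s=snap(optics,"wrist","w5.png")
E
```

```text
time: 7.65
tcp_pos: [0.607, -0.3518, 0.1172]
tcp_rot: [0.961, -0.251, -0.115, -0.03]
contact_force: [1.6, -0.7, -0.5]
gripper_width: 0.998
time: 7.9
tcp_pos: [0.6068, -0.3538, 0.1154]
tcp_rot: [0.967, -0.253, -0.002, -0.0]
contact_force: [0.6, -0.6, -0.9]
gripper_width: 1.002
t 7.9 tcp [ 0.6068 -0.3538  0.1154] xaz -29.4 zel -89.8 zaz 161.8 F [ 0.6 -0.6 -0.9] w 1.002 q [ 0.29  0.56  0.22  1.62 -0.14  0.98 -1.54]
4 rows
[{"delta_pos":[0.12,-0.02,2.54],"twist":[0.0,0.001,-0.001],"claw":1},{"delta_pos":[0.12,-0.02,2.54],"twist":[0.0,0.001,-0.001],"claw":1},{"delta_pos":[0.12,-0.01,2.54],"twist":[0.0,0.001,-0.001],"claw":1},{"delta_pos":[0.11,-0.01,2.54],"twist":[0.0,0.001,-0.001],"claw":1}]
```

View pics/w5.png

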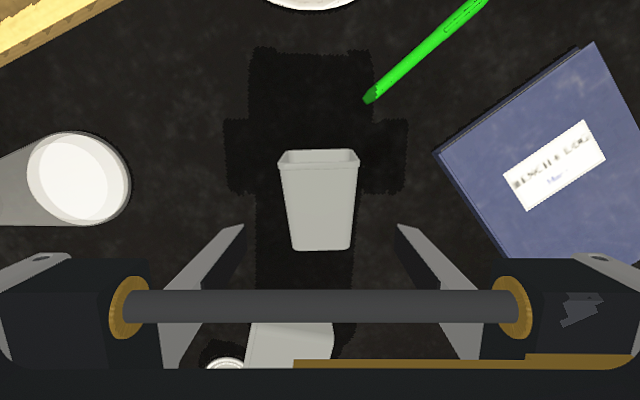

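The wrist view shows the laid cup at (318,200), mouth away, square between the jaws. I'll fit it to refine the position.

```bash
cat >> h.py <<'E'
def lying(x):
    rot=R.from_euler("z",x[2])*R.from_euler("y",np.pi/2-np.radians(4.6)); return cup(rot,[x[0],x[1],.029]).T
def fitcup(s,m,model,x0,w=1):
    cost=lambda x:(np.abs(sil(s,model(x))-m)*w).sum()/m.sum()
    a,b,y=x0
    r=minimize(cost,x0,method="Nelder-Mead",options=dict(initial_simplex=[x0,[a+.008,b,y],[a,b+.008,y],[a,b,y+.15]],xatol=1e-4)); return r.x.round(4),np.degrees(r.x[2]).round(1),round(r.fun,3)
E
python3 - <<'E'
from station import optics
from h import *
s=snap(optics,"wrist"); m=blob(s,(318,210),75); print(m.sum(),fitcup(s,m,lying,[.611,-.355,-.508]))
E
```

```text
7039.0 (array([ 0.6099, -0.3557, -0.4848]), np.float64(-27.8), np.float64(0.032))
```

```bash
python3 -m crank '[{"delta_pos":[0.1,0,2.5],"twist":[0,0,-0.01],"claw":1},{"delta_pos":[0.1,0,3],"twist":[0,0,-0.01],"claw":1},{"delta_pos":[0.1,0,2.5],"twist":[0,0,0],"claw":1},{"delta_pos":[0.1,0,1.5],"twist":[0,0,0],"claw":1},{"delta_pos":[0,0,0.6],"twist":[0,0,0],"claw":0.8}]'
python3 -m crank '[{"delta_pos":[0,0,0],"twist":[0,0,0],"claw":0},{"delta_pos":[0,0,0],"twist":[0,0,0],"claw":0},{"delta_pos":[0,0,0],"twist":[0,0,0],"claw":0},{"delta_pos":[0,0,0],"twist":[0,0,0],"claw":0},{"delta_pos":[0,0,0],"twist":[0,0,0],"claw":0}]'
python3 - <<'E'
from p import *
plan([([.61,-.355,.032],tool(-28.5)),([.617,-.36,.032],tool(48))],0)
E
```

```text
time: 8.42
tcp_pos: [0.6123, -0.3555, 0.0109]
tcp_rot: [0.97, -0.243, -0.007, -0.001]
contact_force: [-0.5, -0.1, -0.3]
gripper_width: 0.96
time: 8.83
tcp_pos: [0.6134, -0.3562, 0.0152]
tcp_rot: [0.97, -0.243, -0.004, -0.001]
contact_force: [0.5, 1.2, 5.9]
gripper_width: 0.625
t 8.83 tcp [ 0.6134 -0.3562  0.0152] xaz -28.1 zel -89.5 zaz 154.7 F [0.5 1.2 5.9] w 0.625 q [ 0.31  0.69  0.18  1.65 -0.16  0.83 -1.5 ]
13 rows
[{"delta_pos":[-0.37,0.06,-1.68],"twist":[0.0,0.008,0.006],"claw":0},{"delta_pos":[0.07,0.01,0.0],"twist":[0.0,0.0,-0.111],"claw":0},{"delta_pos":[0.07,0.02,0.0],"twist":[0.0,0.0,-0.111],"claw":0},{"delta_pos":[0.07,0.02,0.0],"twist":[0.0,0.0,-0.111],"claw":0},{"delta_pos":[0.06,0.03,0.0],"twist":[0.0,0.0,-0.111],"claw":0}]
[{"delta_pos":[0.06,0.04,0.0],"twist":[0.0,0.0,-0.111],"claw":0},{"delta_pos":[0.06,0.05,0.0],"twist":[0.0,0.0,-0.111],"claw":0},{"delta_pos":[0.05,0.05,0.0],"twist":[0.0,0.0,-0.111],"claw":0},{"delta_pos":[0.04,0.06,0.0],"twist":[0.0,0.0,-0.111],"claw":0},{"delta_pos":[0.04,0.06,0.0],"twist":[0.0,0.0,-0.111],"claw":0}]
[{"delta_pos":[0.03,0.06,0.0],"twist":[0.0,0.0,-0.111],"claw":0},{"delta_pos":[0.02,0.07,0.0],"twist":[0.0,0.0,-0.111],"claw":0},{"delta_pos":[0.02,0.07,0.0],"twist":[0.0,0.0,-0.111],"claw":0}]
```

```bash
python3 -m crank '[{"delta_pos":[0,0,-1],"twist":[0,0,0],"claw":0},{"delta_pos":[0,0,-0.7],"twist":[0,0,-0.1],"claw":0},{"delta_pos":[0,0,0],"twist":[0,0,-0.12],"claw":0},{"delta_pos":[0,0,0],"twist":[0,0,-0.12],"claw":0},{"delta_pos":[0,0,0],"twist":[0,0,-0.12],"claw":0}]'
python3 -m crank '[{"delta_pos":[0,0,0],"twist":[0,0,-0.12],"claw":0},{"delta_pos":[0,0,0],"twist":[0,0,-0.12],"claw":0},{"delta_pos":[0,0,0],"twist":[0,0,-0.12],"claw":0},{"delta_pos":[0,0,0],"twist":[0,0,-0.12],"claw":0},{"delta_pos":[0,0,0],"twist":[0,0,-0.12],"claw":0}]'
python3 -m crank '[{"delta_pos":[0,0,0],"twist":[0,0,-0.12],"claw":0},{"delta_pos":[0,0,0],"twist":[0,0,-0.12],"claw":0},{"delta_pos":[0,0,0.6],"twist":[0,0,0],"claw":0},{"delta_pos":[0,0,0.7],"twist":[0,0,0],"claw":0},{"delta_pos":[0,0,0],"twist":[0,0,0],"claw":0}]'
python3 - <<'E'
from p import *
o,p,r=cur(); show(o)
E
```

```text
time: 9.25
tcp_pos: [0.6132, -0.356, 0.0322]
tcp_rot: [1.0, -0.012, -0.004, -0.002]
contact_force: [-0.8, 0.0, -1.0]
gripper_width: 0.623
time: 9.67
tcp_pos: [0.613, -0.3561, 0.032]
tcp_rot: [0.959, 0.283, -0.004, -0.003]
contact_force: [0.0, -0.1, -0.5]
gripper_width: 0.625
time: 10.08
tcp_pos: [0.6119, -0.3556, 0.0165]
tcp_rot: [0.92, 0.392, -0.004, -0.004]
contact_force: [-0.6, -0.1, -1.2]
gripper_width: 0.621
t 10.08 tcp [ 0.6119 -0.3556  0.0165] xaz 46.1 zel -89.3 zaz 155.2 F [-0.6 -0.1 -1.2] w 0.621 q [ 0.53  0.68 -0.13  1.63  0.11  0.85 -0.42]
```

```bash
python3 -m crank '[{"delta_pos":[0,0,0.1],"twist":[0,0,0],"claw":0},{"delta_pos":[0,0,0],"twist":[0,0,0],"claw":1},{"delta_pos":[0,0,0],"twist":[0,0,0],"claw":1},{"delta_pos":[0,0,0],"twist":[0,0,0],"claw":1},{"delta_pos":[0,0,0],"twist":[0,0,0],"claw":1}]'
python3 -m crank '[{"delta_pos":[0,0,-2],"twist":[0,0,0],"claw":1},{"delta_pos":[0,0,-3.5],"twist":[0,0,0],"claw":1},{"delta_pos":[0,0,-4],"twist":[0,0,0],"claw":1},{"delta_pos":[0,0,-4],"twist":[0,0,0],"claw":1}]'
python3 - <<'E'
from p import *
from station import optics
from h import *
import pickle
o,p,r=cur(); show(o)
s=snap(optics,"wrist","w6.png"); pickle.dump(s,open("w6.pkl","wb"))
E
```

```text
time: 10.5
tcp_pos: [0.613, -0.3558, 0.0171]
tcp_rot: [0.919, 0.393, -0.003, -0.004]
contact_force: [-1.2, 0.0, -0.2]
gripper_width: 0.875
time: 10.83
tcp_pos: [0.6136, -0.3561, 0.1532]
tcp_rot: [0.919, 0.393, -0.004, -0.004]
contact_force: [0.7, 0.3, 0.0]
gripper_width: 0.998
t 10.83 tcp [ 0.6136 -0.3561  0.1532] xaz 46.3 zel -89.4 zaz 153.8 F [0.7 0.3 0. ] w 0.998 q [ 0.54  0.54 -0.14  1.55  0.08  1.08 -0.39]
```

View pics/w6.png

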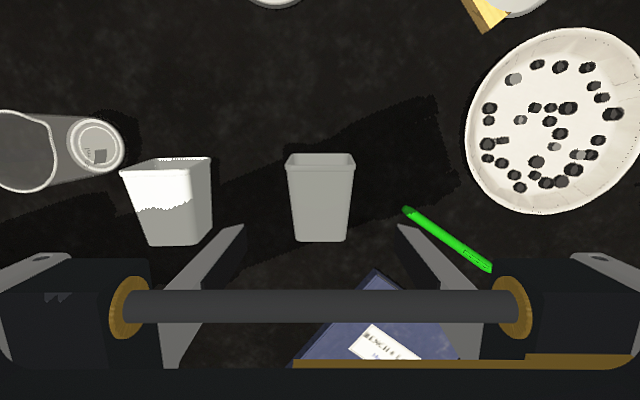

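The wrist view shows both lying cups side by side with parallel axes: cup_up at (320,197) and cup_side at (170,200). Both have the foot toward the robot side. I'll fit both.

```bash
python3 - <<'E'
from h import *
import pickle
s=pickle.load(open("w6.pkl","rb"))
m=blob(s,(320,205),75); print(m.sum(),fitcup(s,m,lying,[.612,-.356,.81]))
m=blob(s,(165,200),75); print(m.sum(),fitcup(s,m,lying,[.4976,-.2547,.84]))
from sim import *
from p import plan
H=47.5;t=58;u=np.array([np.cos(np.radians(H)),np.sin(np.radians(H)),0]); cs=np.array([.4976,-.2550,.031])
plan([(*tg([.50,-.36,.18],47,15),),(*tg(cs-.10*u+[0,0,.05],H,t),),(*tg(cs,H,t),5)],1)
E
```

```text
5368.0 (array([ 0.61  , -0.356 ,  0.8047]), np.float64(46.1), np.float64(0.035))
6652.0 (array([ 0.4968, -0.255 ,  0.853 ]), np.float64(48.9), np.float64(0.039))
t 10.88 tcp [ 0.6171 -0.3579  0.1625] xaz 46.3 zel -90.0 zaz 159.0 F [ 2.3 -0.9  7.2] w 1.001 q [ 0.54  0.53 -0.14  1.54  0.08  1.08 -0.39]
15 rows
[{"delta_pos":[-2.58,-2.78,0.03],"twist":[0.0,0.087,-0.004],"claw":1},{"delta_pos":[-2.56,-2.79,-0.19],"twist":[0.0,0.087,-0.004],"claw":1},{"delta_pos":[-2.53,-2.8,-0.41],"twist":[0.0,0.087,-0.004],"claw":1},{"delta_pos":[-0.52,-1.04,1.2],"twist":[0.001,0.107,-0.001],"claw":1},{"delta_pos":[-0.65,-1.04,1.14],"twist":[0.001,0.107,-0.001],"claw":1}]
[{"delta_pos":[-0.77,-1.04,1.06],"twist":[0.001,0.107,-0.001],"claw":1},{"delta_pos":[-0.87,-1.04,0.98],"twist":[0.001,0.107,-0.001],"claw":1},{"delta_pos":[-0.97,-1.04,0.88],"twist":[0.001,0.107,-0.001],"claw":1},{"delta_pos":[-1.06,-1.04,0.77],"twist":[0.001,0.107,-0.001],"claw":1},{"delta_pos":[-1.14,-1.04,0.65],"twist":[0.001,0.107,-0.001],"claw":1}]
[{"delta_pos":[0.21,0.0,2.23],"twist":[0.0,0.0,0.0],"claw":1},{"delta_pos":[0.21,0.0,2.23],"twist":[0.0,0.0,0.0],"claw":1},{"delta_pos":[0.21,0.0,2.23],"twist":[0.0,0.0,0.0],"claw":1},{"delta_pos":[0.21,0.0,2.23],"twist":[0.0,0.0,0.0],"claw":1},{"delta_pos":[0.21,0.0,2.23],"twist":[0.0,0.0,0.0],"claw":1}]
```

```bash
python3 -m crank '[{"delta_pos":[-2.6,-2.8,0],"twist":[0,0.087,-0.013],"claw":1},{"delta_pos":[-2.6,-2.8,-0.2],"twist":[0,0.087,-0.013],"claw":1},{"delta_pos":[-2.5,-2.8,-0.4],"twist":[0,0.087,-0.013],"claw":1},{"delta_pos":[-0.5,-1.0,1.2],"twist":[0,0.107,0],"claw":1},{"delta_pos":[-0.6,-1.0,1.1],"twist":[0,0.107,0],"claw":1}]'
python3 -m crank '[{"delta_pos":[-0.8,-1.0,1.1],"twist":[0,0.107,0],"claw":1},{"delta_pos":[-0.9,-1.0,1.0],"twist":[0,0.107,0],"claw":1},{"delta_pos":[-1.0,-1.0,0.9],"twist":[0,0.107,0],"claw":1},{"delta_pos":[-1.1,-1.0,0.8],"twist":[0,0.107,0],"claw":1},{"delta_pos":[-1.1,-1.0,0.6],"twist":[0,0.107,0],"claw":1}]'
python3 - <<'E'
from sim import *
from p import *
from station import optics
from h import snap
H=48.5;t=58; cs=np.array([.4972,-.2550,.031])
plan([(*tg(cs,H,t),5)],1)
snap(optics,"side","s7.png"); snap(optics,"wrist","w7.png")
E
```

```text
time: 11.3
tcp_pos: [0.4857, -0.3467, 0.1288]
tcp_rot: [0.888, 0.398, 0.21, -0.095]
contact_force: [0.9, -0.9, -1.7]
gripper_width: 0.997
time: 11.72
tcp_pos: [0.4408, -0.3214, 0.0617]
tcp_rot: [0.801, 0.358, 0.437, -0.198]
contact_force: [-0.2, 0.2, -0.5]
gripper_width: 0.999
t 11.72 tcp [ 0.4408 -0.3214  0.0617] xaz 48.0 zel -32.6 zaz 48.5 F [-0.2  0.2 -0.5] w 0.999 q [ 1.45  0.79 -0.51  1.91 -0.72  1.    0.83]
5 rows
[{"delta_pos":[0.42,-0.04,2.18],"twist":[0.0,0.002,-0.001],"claw":1},{"delta_pos":[0.42,-0.04,2.18],"twist":[0.0,0.002,-0.001],"claw":1},{"delta_pos":[0.42,-0.04,2.18],"twist":[0.0,0.002,-0.001],"claw":1},{"delta_pos":[0.41,-0.04,2.18],"twist":[0.0,0.002,-0.001],"claw":1},{"delta_pos":[0.41,-0.04,2.18],"twist":[0.0,0.002,-0.001],"claw":1}]
```

View pics/s7.png

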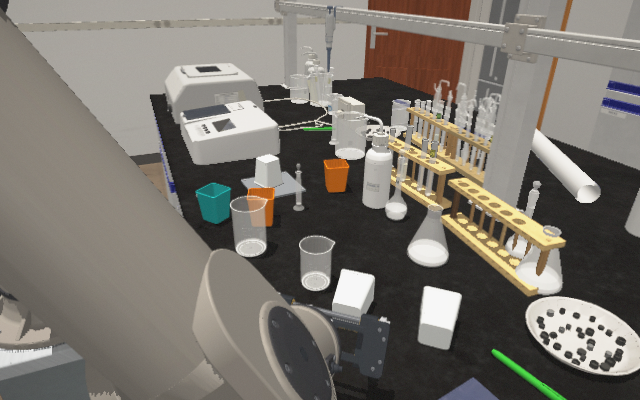

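View pics/w7.png

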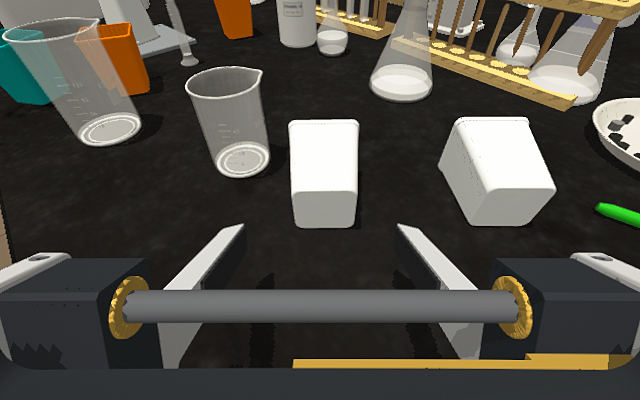

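The wrist view shows the cup_side foot at (325,210), centred ahead of the open fingers. The small beaker is at (240,150), clear of the left finger, and cup_up is at (500,175). I'll advance to about 5 mm short of mid-cup.

```bash
python3 -m crank '[{"delta_pos":[0.4,0,1.9],"twist":[0,0.002,0],"claw":1},{"delta_pos":[0.4,-0.1,2.3],"twist":[0,0,0],"claw":1},{"delta_pos":[0.4,-0.1,2.3],"twist":[0,0,0],"claw":1},{"delta_pos":[0.4,0,2.3],"twist":[0,0,0],"claw":1},{"delta_pos":[0.3,0,1.5],"twist":[0,0,0],"claw":1}]'
python3 - <<'E'
from sim import *
from p import *
H=48.5;t=58; u=np.array([np.cos(np.radians(H)),np.sin(np.radians(H)),0]);cs=np.array([.4972,-.2550,.031])-.005*u
plan([(*tg(cs,H,t),)],1)
E
```

```text
time: 12.23
tcp_pos: [0.5052, -0.2444, 0.0219]
tcp_rot: [0.801, 0.36, 0.435, -0.199]
contact_force: [-0.6, -0.3, -0.2]
gripper_width: 0.999
t 12.23 tcp [ 0.5052 -0.2444  0.0219] xaz 48.1 zel -32.8 zaz 48.8 F [-0.6 -0.3 -0.2] w 0.999 q [ 1.35  0.85 -0.58  1.98 -0.82  0.8   0.87]
1 rows
[{"delta_pos":[-0.2,0.11,-0.13],"twist":[-0.004,0.014,-0.004],"claw":1}]
```

```bash
python3 -m crank '[{"delta_pos":[-0.1,0.1,-0.1],"twist":[0,0,0],"claw":0.6},{"delta_pos":[0,0,0],"twist":[0,0,0],"claw":0},{"delta_pos":[0,0,0],"twist":[0,0,0],"claw":0},{"delta_pos":[0,0,0],"twist":[0,0,0],"claw":0},{"delta_pos":[0,0,0],"twist":[0,0,0],"claw":0}]'
python3 -m crank '[{"delta_pos":[0,0,0],"twist":[0,0,0],"claw":0}]'
python3 - <<'E'
from sim import *
from p import *
from station import optics
from h import snap
o,p,r=cur(); show(o); print(p-.019*r.as_matrix()[:,2])
snap(optics,"wrist","w8.png")
E
```

```text
time: 12.65
tcp_pos: [0.5035, -0.2489, 0.0218]
tcp_rot: [0.801, 0.359, 0.436, -0.199]
contact_force: [-0.4, -0.5, -1.3]
gripper_width: 0.679
time: 12.73
tcp_pos: [0.5035, -0.2487, 0.0217]
tcp_rot: [0.801, 0.359, 0.436, -0.199]
contact_force: [-0.5, -1.0, 1.1]
gripper_width: 0.621
t 12.73 tcp [ 0.5035 -0.2487  0.0217] xaz 48.0 zel -32.8 zaz 48.7 F [-0.5 -1.   1.1] w 0.621 q [ 1.35  0.85 -0.58  1.98 -0.81  0.81  0.87]
[ 0.4929344  -0.26065067  0.03201303]
```

View pics/w8.png

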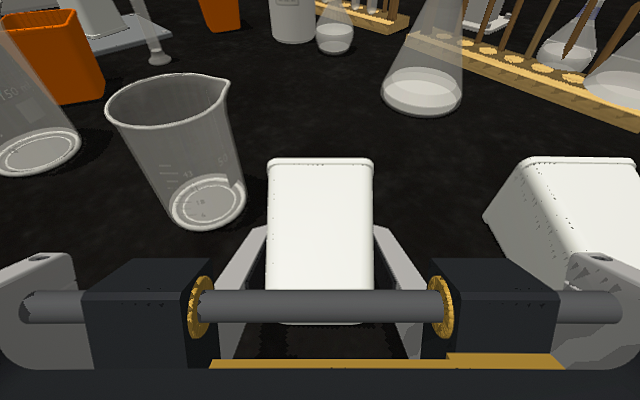

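```bash
python3 -m crank '[{"delta_pos":[0,0,0],"twist":[0,0,0],"claw":0},{"delta_pos":[0.8,0,-0.5],"twist":[0,0,0],"claw":0},{"delta_pos":[1.7,0,-1.1],"twist":[0,0,0],"claw":0},{"delta_pos":[2.5,0,-1.6],"twist":[0,0,0],"claw":0},{"delta_pos":[2.5,0,-1.6],"twist":[0,0,0],"claw":0}]'
python3 -m crank '[{"delta_pos":[2.5,0,-1.6],"twist":[0,0,0],"claw":0},{"delta_pos":[2.5,0,-1.6],"twist":[0,0,0],"claw":0},{"delta_pos":[0.8,0,-0.5],"twist":[0,0,0],"claw":0}]'
python3 - <<'E'
from sim import *
from p import *
q=np.array(cur()[0]["joint_positions"])
W=[tg([.48,-.13,.25],35,0),tg([.5217,.3265,.25],22,-37.4)]
for w in W: q,*_=track(q,*w,verbose=True)
plan(W,0,lin=.03)
from station import optics
from h import snap
snap(optics,"side","s9.png")
E
```

```text
time: 13.2
tcp_pos: [0.5038, -0.2475, 0.1117]
tcp_rot: [0.801, 0.359, 0.436, -0.2]
contact_force: [0.5, -0.6, -1.3]
gripper_width: 0.616
time: 13.45
tcp_pos: [0.5054, -0.2484, 0.1835]
tcp_rot: [0.801, 0.36, 0.436, -0.198]
contact_force: [0.1, -0.2, 1.0]
gripper_width: 0.618
n 11 ep 0.0 er 0.0 mg 0.216 q [ 0.67  0.15 -0.59  1.94  0.1   1.08 -0.91]
n 16 ep 0.0 er 0.0 mg 0.178 q [-0.26  0.78 -0.62  1.2   0.15  1.87 -2.05]
t 13.45 tcp [ 0.5054 -0.2484  0.1835] xaz 48.3 zel -32.8 zaz 48.6 F [ 0.1 -0.2  1. ] w 0.618 q [ 1.38  0.57 -0.61  1.96 -0.83  1.01  0.66]
25 rows
[{"delta_pos":[0.87,-1.08,0.39],"twist":[-0.013,-0.11,0.024],"claw":0},{"delta_pos":[0.88,-1.11,0.28],"twist":[-0.013,-0.11,0.024],"claw":0},{"delta_pos":[0.88,-1.13,0.16],"twist":[-0.013,-0.11,0.024],"claw":0},{"delta_pos":[0.87,-1.16,0.05],"twist":[-0.013,-0.11,0.024],"claw":0},{"delta_pos":[0.84,-1.18,-0.06],"twist":[-0.013,-0.11,0.024],"claw":0}]
[{"delta_pos":[0.8,-1.19,-0.16],"twist":[-0.013,-0.11,0.024],"claw":0},{"delta_pos":[0.75,-1.21,-0.27],"twist":[-0.013,-0.11,0.024],"claw":0},{"delta_pos":[0.68,-1.22,-0.36],"tw
[... 543 characters left out ...]
os":[1.54,-2.35,-0.37],"twist":[0.005,-0.041,0.014],"claw":0},{"delta_pos":[1.5,-2.37,-0.42],"twist":[0.005,-0.041,0.014],"claw":0},{"delta_pos":[1.45,-2.39,-0.47],"twist":[0.005,-0.041,0.014],"claw":0},{"delta_pos":[1.39,-2.41,-0.51],"twist":[0.005,-0.041,0.014],"claw":0},{"delta_pos":[1.34,-2.43,-0.56],"twist":[0.005,-0.041,0.014],"claw":0}]
[{"delta_pos":[1.28,-2.45,-0.6],"twist":[0.005,-0.041,0.014],"claw":0},{"delta_pos":[1.22,-2.47,-0.64],"twist":[0.005,-0.041,0.014],"claw":0},{"delta_pos":[1.16,-2.49,-0.68],"twist":[0.005,-0.041,0.014],"claw":0},{"delta_pos":[1.1,-2.51,-0.71],"twist":[0.005,-0.041,0.014],"claw":0},{"delta_pos":[1.03,-2.53,-0.74],"twist":[0.005,-0.041,0.014],"claw":0}]
```

View pics/s9.png

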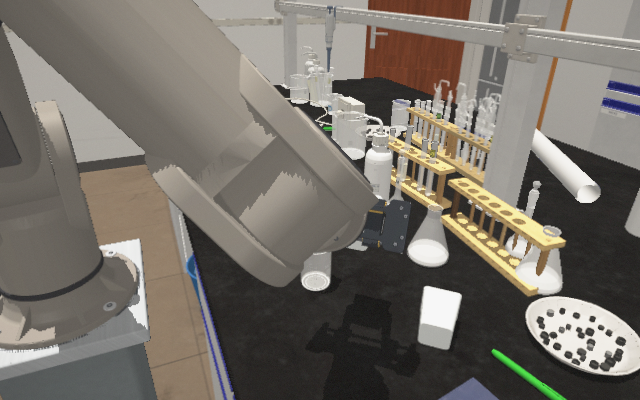

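```bash
python3 -m crank '[{"delta_pos":[0.9,-1.1,0.4],"twist":[-0.013,-0.11,0.024],"claw":0},{"delta_pos":[0.9,-1.1,0.3],"twist":[-0.013,-0.11,0.024],"claw":0},{"delta_pos":[0.9,-1.1,0.2],"twist":[-0.013,-0.11,0.024],"claw":0},{"delta_pos":[0.9,-1.2,0],"twist":[-0.013,-0.11,0.024],"claw":0},{"delta_pos":[0.8,-1.2,-0.1],"twist":[-0.013,-0.11,0.024],"claw":0}]'
python3 -m crank '[{"delta_pos":[0.8,-1.2,-0.2],"twist":[-0.013,-0.11,0.024],"claw":0},{"delta_pos":[0.8,-1.2,-0.3],"twist":[-0.013,-0.11,0.024],"claw":0},{"delta_pos":[0.7,-1.2,-0.4],"twist":[-0.013,-0.11,0.024],"claw":0},{"delta_pos":[0.6,-1.2,-0.5],"twist":[-0.013,-0.11,0.024],"claw":0},{"delta_pos":[1.8,-2.2,0],"twist":[0.005,-0.041,0.014],"claw":0}]'
python3 -m crank '[{"delta_pos":[1.8,-2.2,-0.1],"twist":[0.005,-0.041,0.014],"claw":0},{"delta_pos":[1.7,-2.3,-0.1],"twist":[0.005,-0.041,0.014],"claw":0},{"delta_pos":[1.7,-2.3,-0.2],"twist":[0.005,-0.041,0.014],"claw":0},{"delta_pos":[1.6,-2.3,-0.3],"twist":[0.005,-0.041,0.014],"claw":0},{"delta_pos":[1.6,-2.3,-0.3],"twist":[0.005,-0.041,0.014],"claw":0}]'
python3 -m crank '[{"delta_pos":[1.5,-2.3,-0.4],"twist":[0.005,-0.041,0.014],"claw":0},{"delta_pos":[1.5,-2.4,-0.4],"twist":[0.005,-0.041,0.014],"claw":0},{"delta_pos":[1.4,-2.4,-0.5],"twist":[0.005,-0.041,0.014],"claw":0},{"delta_pos":[1.4,-2.4,-0.5],"twist":[0.005,-0.041,0.014],"claw":0},{"delta_pos":[1.3,-2.4,-0.6],"twist":[0.005,-0.041,0.014],"claw":0}]'
python3 - <<'E'
from sim import *
from p import *
plan([tg([.5217,.3265,.22],22,-37.4)],0,lin=.03)
E
```

```text
time: 13.92
tcp_pos: [0.4906, -0.1829, 0.2066]
tcp_rot: [0.913, 0.338, 0.205, -0.095]
contact_force: [0.3, -0.1, -1.2]
gripper_width: 0.619
time: 14.33
tcp_pos: [0.4817, -0.1101, 0.2287]
tcp_rot: [0.953, 0.304, 0.012, -0.018]
contact_force: [0.7, -0.2, -0.3]
gripper_width: 0.617
time: 14.75
tcp_pos: [0.4876, 0.033, 0.2385]
tcp_rot: [0.958, 0.271, -0.09, -0.001]
contact_force: [0.5, -0.6, -0.1]
gripper_width: 0.616
time: 15.17
tcp_pos: [0.494, 0.173, 0.2502]
tcp_rot: [0.953, 0.235, -0.191, 0.018]
contact_force: [0.4, -0.4, -0.4]
gripper_width: 0.62
t 15.17 tcp [0.494  0.173  0.2502] xaz 28.4 zel -67.9 zaz -160.9 F [ 0.4 -0.4 -0.4] w 0.62 q [ 0.06  0.47 -0.68  1.58  0.18  1.56 -1.74]
6 rows
[{"delta_pos":[1.61,-2.04,0.29],"twist":[-0.001,-0.045,0.018],"claw":0},{"delta_pos":[1.59,-2.07,0.22],"twist":[-0.001,-0.045,0.018],"claw":0},{"delta_pos":[1.56,-2.09,0.15],"twist":[-0.001,-0.045,0.018],"claw":0},{"delta_pos":[1.52,-2.12,0.08],"twist":[-0.001,-0.045,0.018],"claw":0},{"delta_pos":[1.49,-2.15,0.01],"twist":[-0.001,-0.045,0.018],"claw":0}]
[{"delta_pos":[1.45,-2.17,-0.06],"twist":[-0.001,-0.045,0.018],"claw":0}]
```

```bash
python3 -m crank '[{"delta_pos":[1.6,-2.0,0.3],"twist":[-0.001,-0.045,0.018],"claw":0},{"delta_pos":[1.6,-2.1,0.2],"twist":[-0.001,-0.045,0.018],"claw":0},{"delta_pos":[1.6,-2.1,0.2],"twist":[-0.001,-0.045,0.018],"claw":0},{"delta_pos":[1.5,-2.1,0.1],"twist":[-0.001,-0.045,0.018],"claw":0},{"delta_pos":[1.5,-2.1,0],"twist":[-0.001,-0.045,0.018],"claw":0}]'
python3 -m crank '[{"delta_pos":[1.4,-2.1,-0.1],"twist":[-0.001,-0.045,0.018],"claw":0},{"delta_pos":[0,0,0],"twist":[0,0,0],"claw":0}]'
python3 - <<'E'
from sim import *
from p import *
from station import optics
from h import snap
import pickle
plan([tg([.5217,.3265,.18],22,-37.4)],0,lin=.03)
D={n:snap(optics,n,n+"10.png") for n in("side","top","wrist")}; pickle.dump(D,open("d10.pkl","wb"))
import cv2
s=cv2.imread("pics/side10.png")[90:220,170:350]; t=cv2.imread("pics/top10.png")[130:260,150:330]
cv2.imwrite("pics/c10.png",np.hstack([cv2.resize(s,None,fx=2.2,fy=2.2,interpolation=2),cv2.resize(t,None,fx=2.2,fy=2.2,interpolation=2)]))
E
```

```text
time: 15.58
tcp_pos: [0.5087, 0.2967, 0.2112]
tcp_rot: [0.935, 0.189, -0.295, 0.055]
contact_force: [-0.0, -0.3, 0.2]
gripper_width: 0.617
time: 15.75
tcp_pos: [0.5098, 0.3236, 0.2008]
tcp_rot: [0.928, 0.182, -0.318, 0.063]
contact_force: [0.7, 1.0, -1.4]
gripper_width: 0.619
t 15.75 tcp [0.5098 0.3236 0.2008] xaz 22.1 zel -52.1 zaz -157.8 F [ 0.7  1.  -1.4] w 0.619 q [-0.26  0.81 -0.61  1.23  0.16  1.83 -2.04]
2 rows
[{"delta_pos":[1.12,0.09,1.4],"twist":[0.001,0.004,0.001],"claw":0},{"delta_pos":[1.12,0.09,1.4],"twist":[0.001,0.004,0.001],"claw":0}]
```

View pics/c10.png

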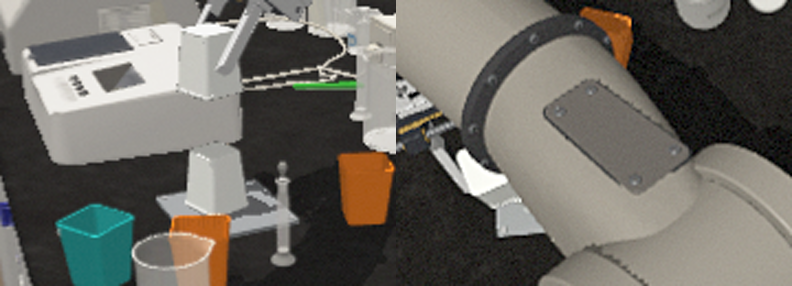

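View pics/wrist10.png

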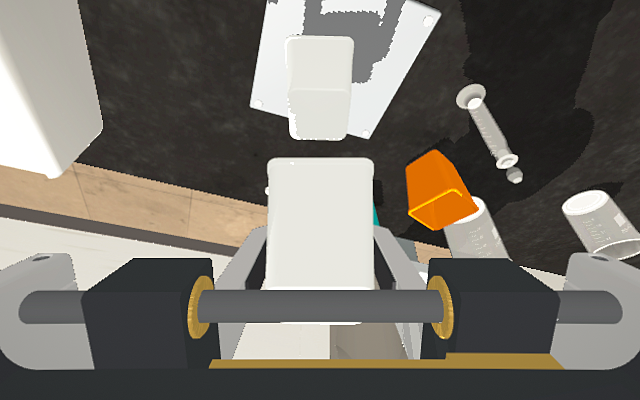

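```bash
python3 - <<'E'
from h import *
import pickle
D=pickle.load(open("d10.pkl","rb")); 
from station import monitor
o=monitor.get_obs(); p=np.array(o["tcp_pos"]); Q=R.from_quat(o["tcp_rot"]); g=p-.019*Q.as_matrix()[:,2]; print("grasp",g.round(4))
ax=(Q*R.from_rotvec([0,np.radians(37.4),0])).as_matrix()  # columns of untilted tool: z=cup mouth dir
print(ax[:,2].round(3))
mid=g+ax[:,2]*.0071-ax[:,0]*.0036
print("held mid",mid.round(4))
def draw(im,s,P,col):
    uv=proj(s,P); 
    for a in (uv[:20],uv[20:]): cv2.polylines(im,[np.int32(np.round(a*8*2))],True,col,1,cv2.LINE_AA,3)
held=(ax@np.r_[sq(.0255,-.04),sq(.032,.04)].T).T+mid
down=cup(R.from_euler("z",.385)*R.from_euler("x",np.pi),[.5184,.3252,.048]).T
out=[]
for n,(x,y,w,h) in dict(wrist=(220,20,200,300),side=(225,90,90,135)).items():
    s=D[n]; im=cv2.cvtColor(s["pixels"],cv2.COLOR_RGB2BGR); im=cv2.resize(im,None,fx=2,fy=2,interpolation=cv2.INTER_CUBIC); draw(im,s,held,(0,0,255)); draw(im,s,down,(0,160,0))
    c=im[2*y:2*(y+h),2*x:2*(x+w)]; out.append(cv2.resize(c,(400,600)))
cv2.imwrite("pics/o10.png",np.hstack(out))
E
```

```text
grasp [0.5225 0.3239 0.2197]
[ 0.001 -0.001 -1.   ]
held mid [0.5191 0.3226 0.2126]
```

View pics/o10.png

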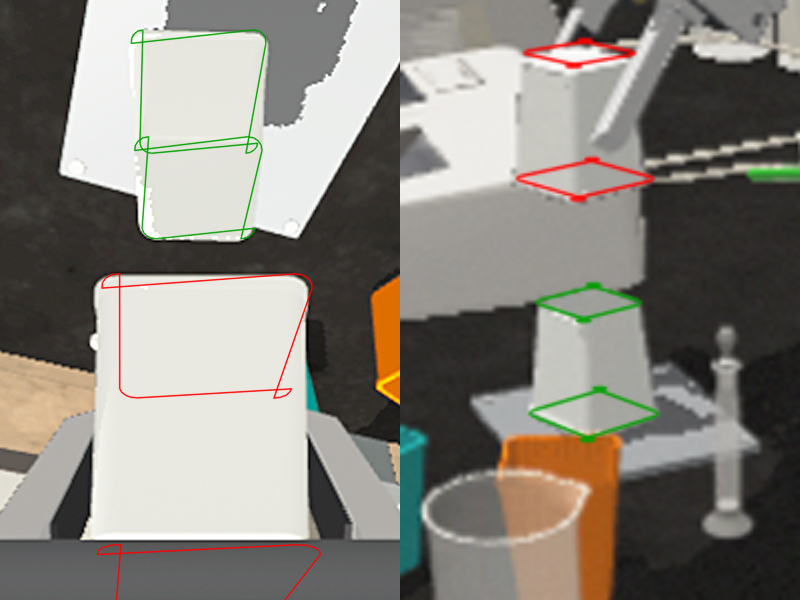

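The overlay in wrist and side views shows the held cup (red) and the board cup (green) where the model expects them. The held cup sits about 1 mm toward −tool y, which I'll correct on the way down.

```bash
python3 -m crank '[{"delta_pos":[1.1,-0.1,1.4],"twist":[0,0,0],"claw":0},{"delta_pos":[1.6,0,2.1],"twist":[0,0,0],"claw":0},{"delta_pos":[1.2,0,1.6],"twist":[0,0,0],"claw":0},{"delta_pos":[0.7,0,0.8],"twist":[0,0.01,0],"claw":0},{"delta_pos":[0,0,0],"twist":[0,0,0],"claw":0}]'
cat > held.py <<'E'
from h import *
from p import *
def held(tilt,dfoot,dx,dy=0.):
    o,p,r=cur(); show(o); M=r.as_matrix(); g=p-.019*M[:,2]
    ax=(r*R.from_rotvec([0,np.radians(tilt),0])).as_matrix()
    mid=g+ax[:,2]*dfoot-ax[:,0]*dx+ax[:,1]*dy
    print("mid",mid.round(4),"axis",ax[:,2].round(3),"yaw",np.degrees(np.arctan2(ax[1,0],ax[0,0])).round(1)); return mid,ax
E
python3 -c "
from held import *
held(37.4,.0071,.0036,-.0013)"
```

```text
time: 16.32
tcp_pos: [0.5123, 0.3192, 0.1298]
tcp_rot: [0.932, 0.18, -0.31, 0.061]
contact_force: [0.1, -0.8, -0.6]
gripper_width: 0.618
t 16.32 tcp [0.5123 0.3192 0.1298] xaz 21.8 zel -53.2 zaz -157.9 F [ 0.1 -0.8 -0.6] w 0.618 q [-0.25  0.86 -0.6   1.29  0.19  1.71 -2.04]
mid [0.5191 0.3234 0.1378] axis [ 0.011  0.002 -1.   ] yaw 21.9
```

```bash
python3 -m crank '[{"delta_pos":[0.6,-0.2,0.8],"twist":[0,-0.01,0],"claw":0},{"delta_pos":[0.6,0,0.8],"twist":[0,0,0],"claw":0},{"delta_pos":[0.3,0,0.4],"twist":[0,0,0],"claw":0},{"delta_pos":[0,0,0],"twist":[0,0,0],"claw":0}]'
python3 -c "
from held import *
held(37.4,.0071,.0036,-.0013)
from station import optics
s=snap(optics,'side','s11.png'); im=cv2.imread('pics/s11.png')[90:220,200:360]; cv2.imwrite('pics/c11.png',cv2.resize(im,None,fx=4,fy=4,interpolation=2))"
```

```text
time: 16.65
tcp_pos: [0.5114, 0.3223, 0.1049]
tcp_rot: [0.93, 0.18, -0.314, 0.062]
contact_force: [0.5, -1.0, -0.2]
gripper_width: 0.618
t 16.65 tcp [0.5114 0.3223 0.1049] xaz 21.9 zel -52.6 zaz -157.9 F [ 0.5 -1.  -0.2] w 0.618 q [-0.26  0.89 -0.59  1.29  0.2   1.69 -2.04]
mid [0.5183 0.3265 0.1129] axis [ 0.001 -0.002 -1.   ] yaw 21.9
```

View pics/c11.png

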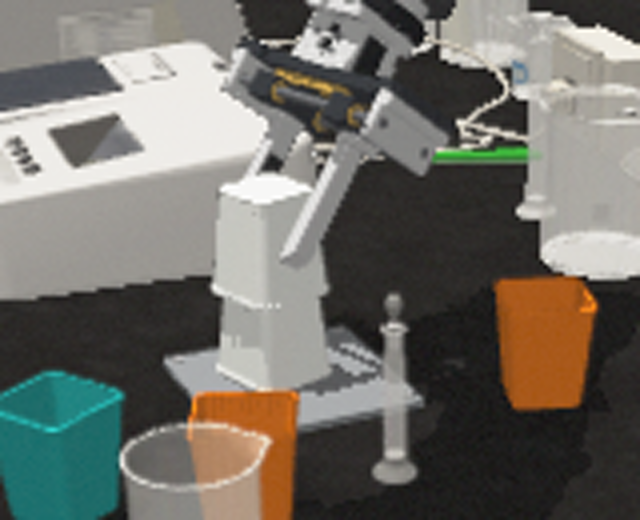

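The side view shows the held cup now enclosing the board cup's foot. Its mouth edge is at (270,300) in the crop, and there's no contact force. I continue down.

```bash
python3 -m crank '[{"delta_pos":[0.5,0.1,0.6],"twist":[0,0,0],"claw":0},{"delta_pos":[0.5,0,0.6],"twist":[0,0,0],"claw":0},{"delta_pos":[0.2,0,0.3],"twist":[0,0,0],"claw":0},{"delta_pos":[0,0,0],"twist":[0,0,0],"claw":0}]'
python3 -c "
from held import *
held(37.4,.0071,.0036,-.0013)"
```

```text
time: 17.03
tcp_pos: [0.5121, 0.3215, 0.0856]
tcp_rot: [0.93, 0.18, -0.315, 0.062]
contact_force: [-0.1, -0.3, -0.4]
gripper_width: 0.62
t 17.03 tcp [0.5121 0.3215 0.0856] xaz 21.9 zel -52.6 zaz -157.9 F [-0.1 -0.3 -0.4] w 0.62 q [-0.26  0.91 -0.59  1.3   0.21  1.66 -2.04]
mid [0.5189 0.3257 0.0935] axis [ 0.001 -0.002 -1.   ] yaw 21.9
```

Still no contact, 7–8 mm left to go. I'll push gently home.

```bash
python3 -m crank '[{"delta_pos":[0.3,0,0.4],"twist":[0,0,0],"claw":0},{"delta_pos":[0.2,0,0.2],"twist":[0,0,0],"claw":0},{"delta_pos":[0,0,0],"twist":[0,0,0],"claw":0}]'
python3 -c "
from held import *
held(37.4,.0071,.0036,-.0013)"
```

```text
time: 17.28
tcp_pos: [0.5127, 0.3219, 0.0784]
tcp_rot: [0.93, 0.18, -0.314, 0.062]
contact_force: [-0.3, 0.8, 0.5]
gripper_width: 0.621
t 17.28 tcp [0.5127 0.3219 0.0784] xaz 21.9 zel -52.7 zaz -157.9 F [-0.3  0.8  0.5] w 0.621 q [-0.26  0.92 -0.59  1.3   0.21  1.65 -2.04]
mid [0.5195 0.3261 0.0864] axis [ 0.002 -0.001 -1.   ] yaw 21.9
```

```bash
python3 -m crank '[{"delta_pos":[0.12,0,0.16],"twist":[0,0,0],"claw":0},{"delta_pos":[0.06,0,0.08],"twist":[0,0,0],"claw":0},{"delta_pos":[0,0,0],"twist":[0,0,0],"claw":0}]'
python3 -c "
from held import *
held(37.4,.0071,.0036,-.0013)"
```

```text
time: 17.53
tcp_pos: [0.5128, 0.3221, 0.0778]
tcp_rot: [0.93, 0.18, -0.314, 0.061]
contact_force: [-0.3, -1.7, 16.4]
gripper_width: 0.616
t 17.53 tcp [0.5128 0.3221 0.0778] xaz 21.9 zel -52.7 zaz -158.0 F [-0.3 -1.7 16.4] w 0.616 q [-0.26  0.92 -0.59  1.3   0.21  1.65 -2.04]
mid [0.5197 0.3263 0.0858] axis [ 0.002 -0.001 -1.   ] yaw 21.9
```

```bash
python3 -m crank '[{"delta_pos":[-0.1,0,-0.1],"twist":[0,0,0],"claw":0.9},{"delta_pos":[0,0,0],"twist":[0,0,0],"claw":1},{"delta_pos":[0,0,0],"twist":[0,0,0],"claw":1},{"delta_pos":[0,0,0],"twist":[0,0,0],"claw":1},{"delta_pos":[0,0,0],"twist":[0,0,0],"claw":1}]'
python3 -m crank '[{"delta_pos":[0,0,-1],"twist":[0,0,0],"claw":1},{"delta_pos":[0,0,-3],"twist":[0,0,0],"claw":1},{"delta_pos":[0,0,-4],"twist":[0,0,0],"claw":1},{"delta_pos":[0,0,-4],"twist":[0,0,0],"claw":1}]'
python3 -c "
from p import *
show(cur()[0])
from station import optics
from h import *
import pickle
w=snap(optics,'wrist','w12.png'); pickle.dump(w,open('w12.pkl','wb'))
s=snap(optics,'side','s12.png'); im=cv2.imread('pics/s12.png')[90:220,200:360]; cv2.imwrite('pics/c12.png',cv2.resize(im,None,fx=4,fy=4,interpolation=2))"
```

```text
time: 17.95
tcp_pos: [0.5126, 0.3218, 0.0771]
tcp_rot: [0.93, 0.18, -0.314, 0.062]
contact_force: [0.6, 0.7, 0.3]
gripper_width: 0.935
time: 18.28
tcp_pos: [0.5808, 0.3489, 0.1746]
tcp_rot: [0.93, 0.18, -0.314, 0.062]
contact_force: [1.3, 0.6, 0.8]
gripper_width: 0.997
t 18.28 tcp [0.5808 0.3489 0.1746] xaz 21.9 zel -52.6 zaz -158.0 F [1.3 0.6 0.8] w 0.997 q [-0.32  0.95 -0.57  1.    0.21  1.91 -2.01]
```

View pics/c12.png

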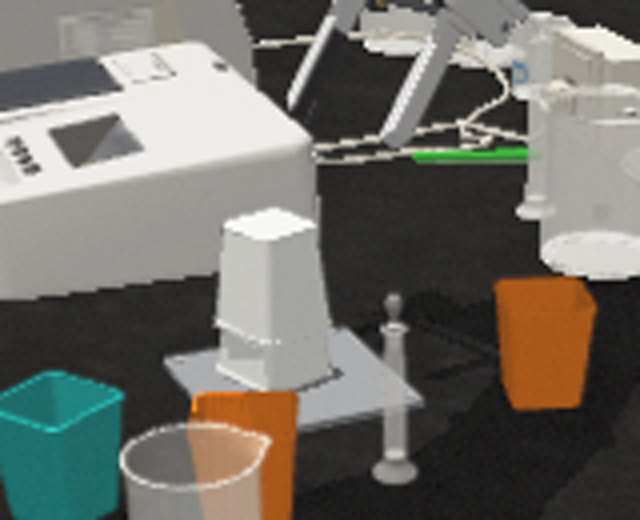

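View pics/w12.png

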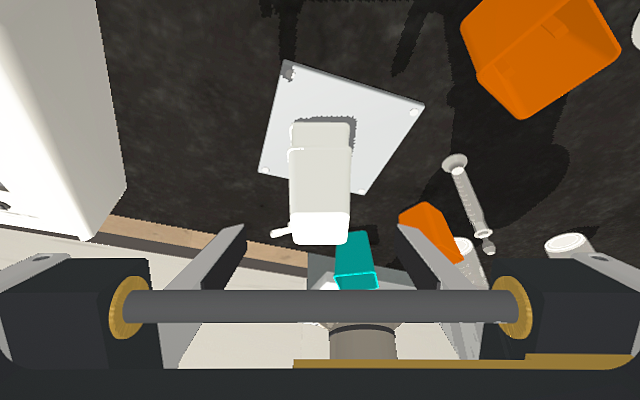

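The side and wrist views show cup_side nested mouth-down over the board cup, straight. Its rim line is at (265,330) in the crop. Now back for cup_up, from its foot side.

```bash
python3 - <<'E'
from sim import *
from p import *
q=np.array(cur()[0]["joint_positions"])
H=46.2;t=58;u=np.array([np.cos(np.radians(H)),np.sin(np.radians(H)),0]); cu=np.array([.6105,-.356,.031])-.006*u
W=[tg([.53,.30,.25],24,-30),tg([.49,-.12,.26],33,0),tg([.50,-.36,.20],44,28),tg(cu-.10*u+[0,0,.05],H,t)]
for w in W: q,*_=track(q,*w,verbose=True)
track(q,*tg(cu,H,t),verbose=True)
plan(W,1,lin=.038)
E
```

```text
n 4 ep 0.0 er 0.0 mg 0.189 q [-0.2   0.69 -0.63  1.31  0.19  1.75 -1.98]
n 14 ep 0.0 er 0.0 mg 0.352 q [ 0.61  0.15 -0.54  1.91  0.09  1.1  -0.96]
n 9 ep 0.0 er 0.0 mg 0.525 q [ 1.18  0.43 -0.5   1.8  -0.35  0.95  0.12]
n 6 ep 0.0 er 0.0 mg 0.45 q [ 1.43  0.94 -0.64  1.59 -0.57  1.03  0.56]
n 4 ep 0.0 er 0.0 mg 0.41 q [ 1.32  1.01 -0.68  1.65 -0.61  0.85  0.58]
t 18.38 tcp [0.5838 0.3513 0.178 ] xaz 21.8 zel -53.1 zaz -158.2 F [-0.  -0.2  0.4] w 1.002 q [-0.32  0.94 -0.57  0.99  0.21  1.91 -2.01]
26 rows
[{"delta_pos":[-3.2,0.93,0.09],"twist":[-0.007,0.04,-0.011],"claw":1},{"delta_pos":[-3.21,0.9,-0.03],"twist":[-0.007,0.04,-0.011],"claw":1},{"delta_pos":[-3.22,0.87,-0.16],"twist":[-0.007,0.04,-0.011],"claw":1},{"delta_pos":[-1.59,3.34,0.84],"twist":[-0.004,0.048,-0.014],"claw":1},{"delta_pos":[-1.68,3.31,0.78],"twist":[-0.004,0.048,-0.014],"claw":1}]
[{"delta_pos":[-1.76,3.29,0.71],"twist":[-0.004,0.048,-0.014],"claw":1},{"delta_pos":[-1.84,3.26,0.63],"twist":[-0.004,0.048,-0.014],"claw":1},{"delta_pos":[-1.91,3.23,0.56],"twist":[-0.004,0.048,-0.014],"claw":1},{"delta_pos":[-1.98,3.
[... 542 characters left out ...]
},{"delta_pos":[-1.87,2.84,0.54],"twist":[0.007,0.07,-0.027],"claw":1},{"delta_pos":[-1.98,2.8,0.39],"twist":[0.007,0.07,-0.027],"claw":1},{"delta_pos":[-2.08,2.74,0.23],"twist":[0.007,0.07,-0.027],"claw":1},{"delta_pos":[-2.16,2.69,0.06],"twist":[0.007,0.07,-0.027],"claw":1}]
[{"delta_pos":[-2.23,2.63,-0.11],"twist":[0.007,0.07,-0.027],"claw":1},{"delta_pos":[-1.35,1.55,1.83],"twist":[0.005,0.105,-0.006],"claw":1},{"delta_pos":[-1.54,1.55,1.67],"twist":[0.005,0.105,-0.006],"claw":1},{"delta_pos":[-1.71,1.55,1.49],"twist":[0.005,0.105,-0.006],"claw":1},{"delta_pos":[-1.87,1.54,1.29],"twist":[0.005,0.105,-0.006],"claw":1}]
[{"delta_pos":[-2.0,1.54,1.08],"twist":[0.005,0.105,-0.006],"claw":1}]
```

```bash
python3 -m crank '[{"delta_pos":[-3.2,0.9,0],"twist":[-0.007,0.04,-0.011],"claw":1},{"delta_pos":[-3.2,0.9,-0.1],"twist":[-0.007,0.04,-0.011],"claw":1},{"delta_pos":[-3.2,0.9,-0.2],"twist":[-0.007,0.04,-0.011],"claw":1},{"delta_pos":[-1.6,3.3,0.8],"twist":[-0.004,0.048,-0.014],"claw":1},{"delta_pos":[-1.7,3.3,0.8],"twist":[-0.004,0.048,-0.014],"claw":1}]'
python3 -m crank '[{"delta_pos":[-1.8,3.3,0.7],"twist":[-0.004,0.048,-0.014],"claw":1},{"delta_pos":[-1.8,3.3,0.6],"twist":[-0.004,0.048,-0.014],"claw":1},{"delta_pos":[-1.9,3.2,0.6],"twist":[-0.004,0.048,-0.014],"claw":1},{"delta_pos":[-2.0,3.2,0.5],"twist":[-0.004,0.048,-0.014],"claw":1},{"delta_pos":[-2.0,3.2,0.4],"twist":[-0.004,0.048,-0.014],"claw":1}]'
python3 -m crank '[{"delta_pos":[-2.1,3.1,0.3],"twist":[-0.004,0.048,-0.014],"claw":1},{"delta_pos":[-2.2,3.1,0.2],"twist":[-0.004,0.048,-0.014],"claw":1},{"delta_pos":[-2.2,3.1,0.1],"twist":[-0.004,0.048,-0.014],"claw":1},{"delta_pos":[-2.3,3.1,0],"twist":[-0.004,0.048,-0.014],"claw":1},{"delta_pos":[-1.6,2.9,0.8],"twist":[0.007,0.07,-0.027],"claw":1}]'
python3 -m crank '[{"delta_pos":[-1.8,2.9,0.7],"twist":[0.007,0.07,-0.027],"claw":1},{"delta_pos":[-1.9,2.8,0.5],"twist":[0.007,0.07,-0.027],"claw":1},{"delta_pos":[-2.0,2.8,0.4],"twist":[0.007,0.07,-0.027],"claw":1},{"delta_pos":[-2.1,2.7,0.2],"twist":[0.007,0.07,-0.027],"claw":1},{"delta_pos":[-2.2,2.7,0.1],"twist":[0.007,0.07,-0.027],"claw":1}]'
python3 - <<'E'
from sim import *
from p import *
H=46.2;t=58;u=np.array([np.cos(np.radians(H)),np.sin(np.radians(H)),0]); cu=np.array([.6105,-.356,.031])-.006*u
plan([tg(cu-.10*u+[0,0,.05],H,t)],1)
E
```

```text
time: 18.8
tcp_pos: [0.5128, 0.2198, 0.2337]
tcp_rot: [0.952, 0.221, -0.209, 0.046]
contact_force: [1.4, -2.1, 0.6]
gripper_width: 1.001
time: 19.22
tcp_pos: [0.5001, 0.0282, 0.2367]
tcp_rot: [0.961, 0.258, -0.094, 0.022]
contact_force: [0.6, -0.5, 0.3]
gripper_width: 0.999
time: 19.63
tcp_pos: [0.4921, -0.157, 0.2347]
tcp_rot: [0.954, 0.299, 0.034, -0.01]
contact_force: [2.5, 0.5, 0.3]
gripper_width: 1.0
time: 20.05
tcp_pos: [0.5029, -0.3245, 0.1922]
tcp_rot: [0.91, 0.357, 0.195, -0.077]
contact_force: [2.9, 0.1, 0.6]
gripper_width: 0.998
t 20.05 tcp [ 0.5029 -0.3245  0.1922] xaz 42.8 zel -65.8 zaz 43.0 F [2.9 0.1 0.6] w 0.998 q [ 1.12  0.36 -0.5   1.84 -0.31  0.93  0.01]
5 rows
[{"delta_pos":[-1.58,2.03,1.95],"twist":[0.008,0.118,-0.009],"claw":1},{"delta_pos":[-1.81,2.03,1.73],"twist":[0.008,0.118,-0.009],"claw":1},{"delta_pos":[-2.02,2.03,1.49],"twist":[0.008,0.118,-0.009],"claw":1},{"delta_pos":[-2.2,2.02,1.22],"twist":[0.008,0.118,-0.009],"claw":1},{"delta_pos":[-2.35,2.01,0.94],"twist":[0.008,0.118,-0.009],"claw":1}]
```

```bash
python3 -m crank '[{"delta_pos":[-1.6,2.0,2.0],"twist":[0.008,0.118,-0.009],"claw":1},{"delta_pos":[-1.8,2.0,1.7],"twist":[0.008,0.118,-0.009],"claw":1},{"delta_pos":[-2.0,2.0,1.5],"twist":[0.008,0.118,-0.009],"claw":1},{"delta_pos":[-2.2,2.0,1.2],"twist":[0.008,0.118,-0.009],"claw":1},{"delta_pos":[-2.3,2.0,0.9],"twist":[0.008,0.118,-0.009],"claw":1}]'
python3 - <<'E'
from sim import *
from p import *
from station import optics
from h import *
s=snap(optics,"wrist","w13.png")
m=blob(s,(325,180),110); print(m.sum(),fitcup(s,m,lying,[.6105,-.356,.806]))
S=snap(optics,"side"); m=blob(S,(440,320),75); print(m.sum(),fitcup(S,m,lying,[.6105,-.356,.806]))
H=46.2;t=58;u=np.array([np.cos(np.radians(H)),np.sin(np.radians(H)),0]); cu=np.array([.6105,-.356,.031])-.006*u
plan([(*tg(cu,H,t),5)],1)
E
```

```text
time: 20.47
tcp_pos: [0.5433, -0.4142, 0.0777]
tcp_rot: [0.814, 0.343, 0.43, -0.185]
contact_force: [1.2, -0.6, 0.4]
gripper_width: 0.999
6488.0 (array([ 0.6101, -0.3558,  0.8133]), np.float64(46.6), np.float64(0.029))
175622.0 (array([ 0.6108, -0.3558,  0.8133]), np.float64(46.6), np.float64(0.99))
t 20.57 tcp [ 0.539  -0.4129  0.0646] xaz 43.3 zel -33.8 zaz 46.7 F [-1.9 -0.1 -3.1] w 1.001 q [ 1.42  0.92 -0.62  1.62 -0.57  1.01  0.54]
5 rows
[{"delta_pos":[0.4,0.25,2.16],"twist":[-0.001,0.006,-0.006],"claw":1},{"delta_pos":[0.39,0.25,2.16],"twist":[-0.001,0.006,-0.006],"claw":1},{"delta_pos":[0.37,0.25,2.16],"twist":[-0.001,0.006,-0.006],"claw":1},{"delta_pos":[0.36,0.25,2.17],"twist":[-0.001,0.006,-0.006],"claw":1},{"delta_pos":[0.34,0.25,2.17],"twist":[-0.001,0.006,-0.006],"claw":1}]
```

View pics/w13.png

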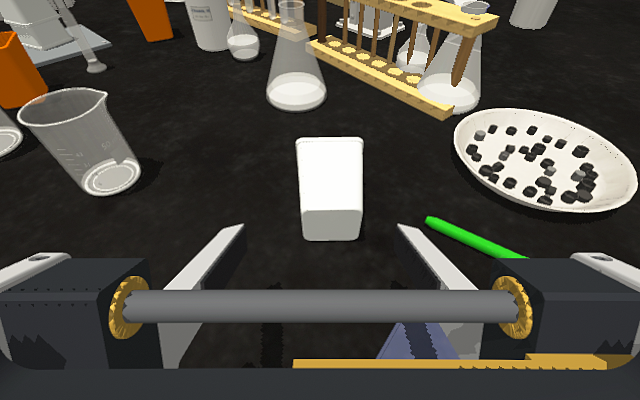

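The wrist view shows cup_up's foot at (331,225) straight ahead between the fingers. The fit, 46.6° at (0.610, −0.356), agrees with the earlier one. I'll advance.

```bash
python3 -m crank '[{"delta_pos":[0.4,0.3,2.0],"twist":[0,0.006,-0.01],"claw":1},{"delta_pos":[0.4,0.3,2.3],"twist":[0,0.006,-0.01],"claw":1},{"delta_pos":[0.4,0.2,2.3],"twist":[0,0.006,-0.01],"claw":1},{"delta_pos":[0.4,0.2,2.2],"twist":[0,0.006,0],"claw":1},{"delta_pos":[0.3,0.2,1.8],"twist":[0,0,0],"claw":1}]'
python3 -m crank '[{"delta_pos":[0,0,0],"twist":[0,0,0],"claw":1}]'
python3 - <<'E'
from sim import *
from p import *
H=46.6;t=58;u=np.array([np.cos(np.radians(H)),np.sin(np.radians(H)),0]); cu=np.array([.6101,-.3558,.031])-.006*u
plan([(*tg(cu,H,t),)],1)
E
```

```text
time: 20.98
tcp_pos: [0.6216, -0.3471, 0.0362]
tcp_rot: [0.804, 0.355, 0.44, -0.183]
contact_force: [-0.8, -0.2, -0.5]
gripper_width: 1.002
time: 21.07
tcp_pos: [0.6227, -0.3441, 0.0363]
tcp_rot: [0.803, 0.356, 0.44, -0.185]
contact_force: [-0.0, 0.6, 0.5]
gripper_width: 0.998
t 21.07 tcp [ 0.6227 -0.3441  0.0363] xaz 48.7 zel -33.0 zaz 46.7 F [-0.   0.6  0.5] w 0.998 q [ 1.31  0.98 -0.68  1.65 -0.61  0.85  0.57]
1 rows
[{"delta_pos":[-1.67,-0.14,0.25],"twist":[-0.001,0.018,0.02],"claw":1}]
```

```bash
python3 -m crank '[{"delta_pos":[-0.8,-0.1,0.1],"twist":[0,0,0.01],"claw":1},{"delta_pos":[-0.8,0,0.1],"twist":[0,0,0.01],"claw":1},{"delta_pos":[0,0,0],"twist":[0,0,0],"claw":1}]'
python3 - <<'E'
from sim import *
from p import *
H=46.6;t=58;u=np.array([np.cos(np.radians(H)),np.sin(np.radians(H)),0]); cu=np.array([.6101,-.3558,.031])-.006*u
plan([(*tg(cu,H,t),)],1)
E
```

```text
time: 21.32
tcp_pos: [0.6131, -0.355, 0.0193]
tcp_rot: [0.809, 0.345, 0.437, -0.187]
contact_force: [0.1, 0.1, -0.8]
gripper_width: 0.999
t 21.32 tcp [ 0.6131 -0.355   0.0193] xaz 46.1 zel -33.2 zaz 46.3 F [ 0.1  0.1 -0.8] w 0.999 q [ 1.32  1.   -0.66  1.64 -0.6   0.85  0.57]
1 rows
[{"delta_pos":[0.54,-0.17,0.53],"twist":[0.005,0.021,-0.005],"claw":1}]
```

```bash
python3 -m crank '[{"delta_pos":[0.4,-0.1,0.4],"twist":[0,0.01,0],"claw":1},{"delta_pos":[0,0,0],"twist":[0,0,0],"claw":0.7},{"delta_pos":[0,0,0],"twist":[0,0,0],"claw":0},{"delta_pos":[0,0,0],"twist":[0,0,0],"claw":0},{"delta_pos":[0,0,0],"twist":[0,0,0],"claw":0}]'
python3 -m crank '[{"delta_pos":[0,0,0],"twist":[0,0,0],"claw":0},{"delta_pos":[0,0,0],"twist":[0,0,0],"claw":0},{"delta_pos":[0,0,0],"twist":[0,0,0],"claw":0}]'
python3 - <<'E'
from p import *
o,p,r=cur(); show(o); g=p-.019*r.as_matrix()[:,2]; print(g.round(4))
d=g[:2]-[.6101,-.3558]; u=np.array([np.cos(np.radians(46.6)),np.sin(np.radians(46.6))]); print("along",d@u,"lat",d@[-u[1],u[0]])
from station import optics
from h import snap
snap(optics,"wrist","w14.png")
E
```

```text
time: 21.73
tcp_pos: [0.6179, -0.3484, 0.0221]
tcp_rot: [0.806, 0.345, 0.442, -0.189]
contact_force: [-0.1, -0.2, 0.3]
gripper_width: 0.749
time: 21.98
tcp_pos: [0.6179, -0.3483, 0.0219]
tcp_rot: [0.806, 0.345, 0.442, -0.19]
contact_force: [0.1, -0.6, 1.5]
gripper_width: 0.623
t 21.98 tcp [ 0.6179 -0.3483  0.0219] xaz 46.3 zel -32.5 zaz 46.4 F [ 0.1 -0.6  1.5] w 0.623 q [ 1.32  1.   -0.67  1.65 -0.61  0.85  0.58]
[ 0.6068 -0.3599  0.0322]
along -0.005223017368249838 lat -0.00046117809181960397
```

View pics/w14.png

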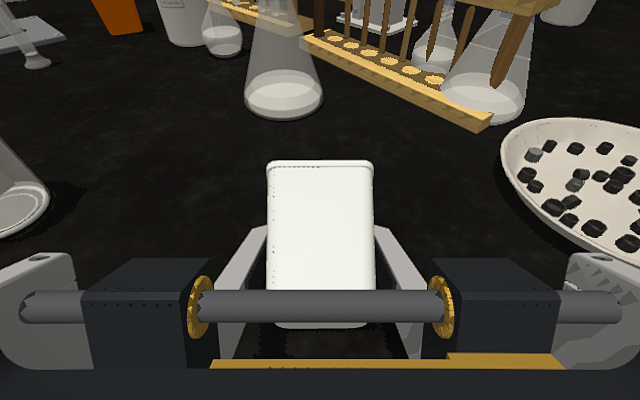

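```bash
python3 -m crank '[{"delta_pos":[0.8,0,-0.5],"twist":[0,0,0],"claw":0},{"delta_pos":[1.7,0,-1.1],"twist":[0,0,0],"claw":0},{"delta_pos":[2.5,0,-1.6],"twist":[0,0,0],"claw":0},{"delta_pos":[2.5,0,-1.6],"twist":[0,0,0],"claw":0},{"delta_pos":[2.5,0,-1.6],"twist":[0,0,0],"claw":0}]'
python3 -m crank '[{"delta_pos":[2.5,0,-1.6],"twist":[0,0,0],"claw":0},{"delta_pos":[1.8,0,-1.1],"twist":[0,0,0],"claw":0}]'
python3 - <<'E'
from sim import *
from p import *
q=np.array(cur()[0]["joint_positions"])
W=[tg([.50,-.15,.28],36,2),tg([.5233,.3263,.26],22,-37.1)]
for w in W: q,*_=track(q,*w,verbose=True)
track(q,*tg([.5233,.3263,.13],22,-37.1),verbose=True)
plan(W,0,lin=.032)
E
```

```text
time: 22.45
tcp_pos: [0.6176, -0.348, 0.1423]
tcp_rot: [0.806, 0.345, 0.442, -0.19]
contact_force: [0.2, -1.0, -0.7]
gripper_width: 0.622
time: 22.62
tcp_pos: [0.6183, -0.3481, 0.1948]
tcp_rot: [0.806, 0.346, 0.442, -0.189]
contact_force: [0.8, 0.1, -0.5]
gripper_width: 0.623
n 10 ep 0.0 er 0.0 mg 0.397 q [ 0.72  0.16 -0.6   1.86  0.07  1.12 -0.84]
n 16 ep 0.0 er 0.0 mg 0.164 q [-0.25  0.77 -0.63  1.19  0.15  1.89 -2.05]
n 5 ep 0.0 er 0.0 mg 0.204 q [-0.25  0.88 -0.61  1.29  0.2   1.7  -2.04]
t 22.62 tcp [ 0.6183 -0.3481  0.1948] xaz 46.5 zel -32.5 zaz 46.3 F [ 0.8  0.1 -0.5] w 0.623 q [ 1.34  0.76 -0.71  1.63 -0.65  1.01  0.41]
24 rows
[{"delta_pos":[1.0,-2.47,0.19],"twist":[-0.01,-0.107,0.018],"claw":0},{"delta_pos":[0.96,-2.49,0.06],"twist":[-0.01,-0.107,0.018],"claw":0},{"delta_pos":[0.92,-2.5,-0.07],"twist":[-0.01,-0.107,0.018],"claw":0},{"delta_pos":[0.86,-2.52,-0.19],"twist":[-0.01,-0.107,0.018],"claw":0},{"delta_pos":[0.79,-2.53,-0.31],"twist":[-0.01,-0.107,0.018],"claw":0}]
[{"delta_pos":[0.7,-2.54,-0.41],"twist":[-0.01,-0.107,0.018],"claw":0},{"delta_pos":[0.6,-2.55,-0.51],
[... 541 characters left out ...]
s":[1.7,-2.64,-0.17],"twist":[0.005,-0.045,0.016],"claw":0}]
[{"delta_pos":[1.65,-2.67,-0.23],"twist":[0.005,-0.045,0.016],"claw":0},{"delta_pos":[1.6,-2.69,-0.29],"twist":[0.005,-0.045,0.016],"claw":0},{"delta_pos":[1.54,-2.72,-0.35],"twist":[0.005,-0.045,0.016],"claw":0},{"delta_pos":[1.48,-2.75,-0.41],"twist":[0.005,-0.045,0.016],"claw":0},{"delta_pos":[1.42,-2.77,-0.46],"twist":[0.005,-0.045,0.016],"claw":0}]
[{"delta_pos":[1.35,-2.8,-0.51],"twist":[0.005,-0.045,0.016],"claw":0},{"delta_pos":[1.28,-2.82,-0.55],"twist":[0.005,-0.045,0.016],"claw":0},{"delta_pos":[1.21,-2.84,-0.6],"twist":[0.005,-0.045,0.016],"claw":0},{"delta_pos":[1.14,-2.86,-0.63],"twist":[0.005,-0.045,0.016],"claw":0}]
```

```bash
python3 -m crank '[{"delta_pos":[1.0,-2.5,0.2],"twist":[-0.01,-0.107,0.018],"claw":0},{"delta_pos":[1.0,-2.5,0.1],"twist":[-0.01,-0.107,0.018],"claw":0},{"delta_pos":[0.9,-2.5,-0.1],"twist":[-0.01,-0.107,0.018],"claw":0},{"delta_pos":[0.9,-2.5,-0.2],"twist":[-0.01,-0.107,0.018],"claw":0},{"delta_pos":[0.8,-2.5,-0.3],"twist":[-0.01,-0.107,0.018],"claw":0}]'
python3 -m crank '[{"delta_pos":[0.7,-2.5,-0.4],"twist":[-0.01,-0.107,0.018],"claw":0},{"delta_pos":[0.6,-2.5,-0.5],"twist":[-0.01,-0.107,0.018],"claw":0},{"delta_pos":[0.5,-2.6,-0.6],"twist":[-0.01,-0.107,0.018],"claw":0},{"delta_pos":[0.4,-2.6,-0.7],"twist":[-0.01,-0.107,0.018],"claw":0},{"delta_pos":[1.9,-2.5,0.2],"twist":[0.005,-0.045,0.016],"claw":0}]'
python3 -m crank '[{"delta_pos":[1.9,-2.5,0.1],"twist":[0.005,-0.045,0.016],"claw":0},{"delta_pos":[1.8,-2.5,0],"twist":[0.005,-0.045,0.016],"claw":0},{"delta_pos":[1.8,-2.6,0],"twist":[0.005,-0.045,0.016],"claw":0},{"delta_pos":[1.7,-2.6,-0.1],"twist":[0.005,-0.045,0.016],"claw":0},{"delta_pos":[1.7,-2.6,-0.2],"twist":[0.005,-0.045,0.016],"claw":0}]'
python3 -m crank '[{"delta_pos":[1.7,-2.7,-0.2],"twist":[0.005,-0.045,0.016],"claw":0},{"delta_pos":[1.6,-2.7,-0.3],"twist":[0.005,-0.045,0.016],"claw":0},{"delta_pos":[1.5,-2.7,-0.3],"twist":[0.005,-0.045,0.016],"claw":0},{"delta_pos":[1.5,-2.7,-0.4],"twist":[0.005,-0.045,0.016],"claw":0},{"delta_pos":[1.4,-2.8,-0.5],"twist":[0.005,-0.045,0.016],"claw":0}]'
python3 - <<'E'
from sim import *
from p import *
plan([tg([.5233,.3263,.24],22,-37.1)],0,lin=.03)
E
```

```text
time: 23.03
tcp_pos: [0.5522, -0.2371, 0.2307]
tcp_rot: [0.914, 0.335, 0.211, -0.089]
contact_force: [1.4, 0.9, -1.4]
gripper_width: 0.617
time: 23.45
tcp_pos: [0.5009, -0.1168, 0.261]
tcp_rot: [0.953, 0.302, -0.006, 0.002]
contact_force: [1.5, -0.6, -1.1]
gripper_width: 0.622
time: 23.87
tcp_pos: [0.5046, 0.0395, 0.2539]
tcp_rot: [0.958, 0.262, -0.116, 0.021]
contact_force: [0.9, -0.5, -0.4]
gripper_width: 0.62
time: 24.28
tcp_pos: [0.5085, 0.1966, 0.2485]
tcp_rot: [0.948, 0.219, -0.226, 0.042]
contact_force: [0.1, -0.4, -0.1]
gripper_width: 0.625
t 24.28 tcp [0.5085 0.1966 0.2485] xaz 26.2 zel -63.4 zaz -156.4 F [ 0.1 -0.4 -0.1] w 0.625 q [-0.03  0.56 -0.66  1.48  0.21  1.67 -1.83]
5 rows
[{"delta_pos":[1.27,-2.22,-0.06],"twist":[0.004,-0.037,0.013],"claw":0},{"delta_pos":[1.24,-2.23,-0.1],"twist":[0.004,-0.037,0.013],"claw":0},{"delta_pos":[1.21,-2.25,-0.13],"twist":[0.004,-0.037,0.013],"claw":0},{"delta_pos":[1.17,-2.26,-0.17],"twist":[0.004,-0.037,0.013],"claw":0},{"delta_pos":[1.13,-2.28,-0.2],"twist":[0.004,-0.037,0.013],"claw":0}]
```

```bash
python3 -m crank '[{"delta_pos":[1.3,-2.2,-0.1],"twist":[0.004,-0.037,0.013],"claw":0},{"delta_pos":[1.2,-2.2,-0.1],"twist":[0.004,-0.037,0.013],"claw":0},{"delta_pos":[1.2,-2.2,-0.1],"twist":[0.004,-0.037,0.013],"claw":0},{"delta_pos":[1.2,-2.2,-0.2],"twist":[0.004,-0.037,0.013],"claw":0},{"delta_pos":[1.1,-2.2,-0.2],"twist":[0.004,-0.037,0.013],"claw":0}]'
python3 -m crank '[{"delta_pos":[0,0,0],"twist":[0,0,0],"claw":0},{"delta_pos":[0,0,0],"twist":[0,0,0],"claw":0}]'
cat > ov.py <<'E'
from held import *
from station import optics
def sq2(h,z):
    r=.006; return np.array([[sx*(h-.001),sy*(h-.001),z] for sx,sy in((1,1),(-1,1),(-1,-1),(1,-1))])
def overlay(fn,mid,ax):
    out=[]
    dn=R.from_euler("z",22,degrees=True).as_matrix()@np.diag([1,-1,-1])
    for n,(x,y,w,h) in dict(wrist=(200,20,240,300),side=(225,70,100,150)).items():
        s=optics.snapshot(n); im=cv2.resize(cv2.cvtColor(s["pixels"],cv2.COLOR_RGB2BGR),None,fx=2,fy=2,interpolation=cv2.INTER_CUBIC)
        for A,m,col in [(ax,mid,(0,0,255)),(dn,np.array([.5196,.3262,.086]),(0,160,0))]:
            for a in (sq2(.0255,-.04),sq2(.032,.04)):
                uv=proj(s,(A@a.T).T+m); cv2.polylines(im,[np.int32(np.round(uv*16))],True,col,1,cv2.LINE_AA,3)
        c=im[2*y:2*(y+h),2*x:2*(x+w)]; out.append(cv2.resize(c,(int(w*560/h),560),interpolation=cv2.INTER_CUBIC))
    cv2.imwrite("pics/"+fn,np.hstack(out))
E
python3 - <<'E'
from ov import *
m,a=held(37.1,.0052,.0036,-.0013)
overlay("o15.png",m,a)
E
```

```text
time: 24.7
tcp_pos: [0.5138, 0.3197, 0.2254]
tcp_rot: [0.93, 0.181, -0.313, 0.06]
contact_force: [-0.7, -0.0, -1.2]
gripper_width: 0.623
time: 24.87
tcp_pos: [0.5132, 0.3198, 0.2242]
tcp_rot: [0.93, 0.182, -0.313, 0.06]
contact_force: [0.0, -0.8, -0.7]
gripper_width: 0.622
t 24.87 tcp [0.5132 0.3198 0.2242] xaz 22.2 zel -52.8 zaz -158.1 F [ 0.  -0.8 -0.7] w 0.622 q [-0.25  0.79 -0.62  1.21  0.15  1.85 -2.04]
mid [0.52   0.324  0.2342] axis [-0.002  0.002 -1.   ] yaw 22.1
```

View pics/o15.png

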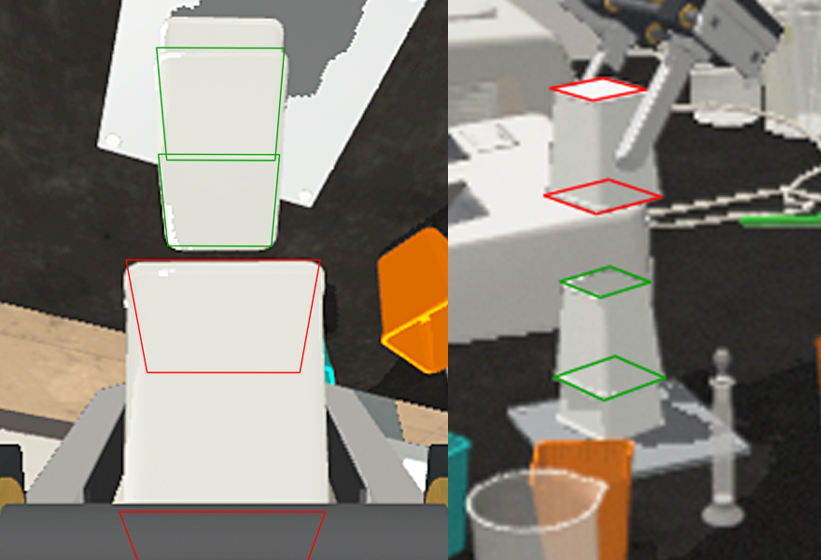

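The overlay is consistent: the held cup (red) is straight, and the stack (green) is within about 2 mm. I'll descend to just above the stack.

```bash
python3 -m crank '[{"delta_pos":[1.2,-0.1,1.6],"twist":[0,0,0],"claw":0},{"delta_pos":[1.2,0,1.6],"twist":[0,0,0],"claw":0},{"delta_pos":[1.0,0,1.3],"twist":[0,0,0],"claw":0},{"delta_pos":[0,0,0],"twist":[0,0,0],"claw":0},{"delta_pos":[0,0,0],"twist":[0,0,0],"claw":0}]'
python3 - <<'E'
from ov import *
m,a=held(37.1,.0052,.0036,-.0013)
overlay("o16.png",m,a)
E
```

```text
time: 25.38
tcp_pos: [0.5137, 0.3186, 0.1689]
tcp_rot: [0.931, 0.181, -0.313, 0.06]
contact_force: [0.0, 0.5, -0.3]
gripper_width: 0.622
t 25.38 tcp [0.5137 0.3186 0.1689] xaz 22.0 zel -52.9 zaz -158.2 F [ 0.   0.5 -0.3] w 0.622 q [-0.25  0.83 -0.61  1.26  0.18  1.77 -2.04]
mid [0.5206 0.3227 0.1789] axis [-0.001  0.002 -1.   ] yaw 21.9
```

View pics/o16.png

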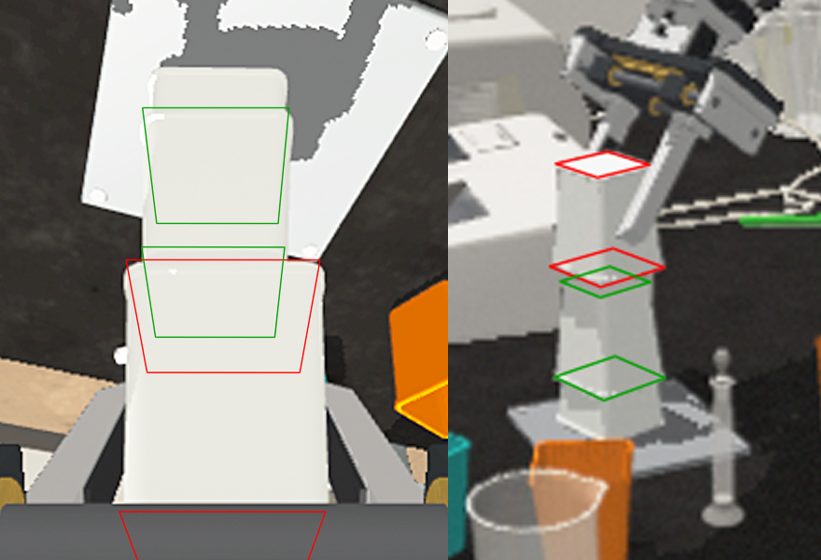

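The wrist view puts the stack about 2 mm to −tool y of the held cup, so I correct by that amount while entering.

```bash
python3 -m crank '[{"delta_pos":[0.0,-0.2,0.1],"twist":[0,0,0],"claw":0},{"delta_pos":[0.6,0,0.8],"twist":[0,0,0],"claw":0},{"delta_pos":[0.6,0,0.8],"twist":[0,0,0],"claw":0},{"delta_pos":[0.3,0,0.4],"twist":[0,0,0],"claw":0},{"delta_pos":[0,0,0],"twist":[0,0,0],"claw":0}]'
python3 - <<'E'
from ov import *
m,a=held(37.1,.0052,.0036,-.0013)
E
```

```text
time: 25.9
tcp_pos: [0.5117, 0.3207, 0.1411]
tcp_rot: [0.93, 0.181, -0.313, 0.06]
contact_force: [-0.8, -0.3, 0.1]
gripper_width: 0.624
t 25.9 tcp [0.5117 0.3207 0.1411] xaz 22.1 zel -52.8 zaz -158.2 F [-0.8 -0.3  0.1] w 0.624 q [-0.25  0.86 -0.61  1.28  0.19  1.73 -2.04]
mid [0.5185 0.3248 0.151 ] axis [-0.002  0.001 -1.   ] yaw 22.0
```

```bash
python3 -m crank '[{"delta_pos":[0.5,0,0.5],"twist":[0,0,0],"claw":0},{"delta_pos":[0.4,0,0.5],"twist":[0,0,0],"claw":0},{"delta_pos":[0.3,0,0.3],"twist":[0,0,0],"claw":0},{"delta_pos":[0,0,0],"twist":[0,0,0],"claw":0}]'
python3 - <<'E'
from ov import *
m,a=held(37.1,.0052,.0036,-.0013)
E
```

```text
time: 26.23
tcp_pos: [0.5136, 0.3216, 0.1241]
tcp_rot: [0.93, 0.181, -0.313, 0.06]
contact_force: [-0.9, 0.3, -0.5]
gripper_width: 0.625
t 26.23 tcp [0.5136 0.3216 0.1241] xaz 22.1 zel -52.8 zaz -158.2 F [-0.9  0.3 -0.5] w 0.625 q [-0.25  0.87 -0.6   1.28  0.2   1.71 -2.04]
mid [0.5204 0.3257 0.134 ] axis [-0.002  0.002 -1.   ] yaw 22.0
```

```bash
python3 -m crank '[{"delta_pos":[0.3,0,0.4],"twist":[0,0,0],"claw":0},{"delta_pos":[0.2,0,0.3],"twist":[0,0,0],"claw":0},{"delta_pos":[0,0,0],"twist":[0,0,0],"claw":0}]'
python3 - <<'E'
from ov import *
m,a=held(37.1,.0052,.0036,-.0013)
E
```

```text
time: 26.48
tcp_pos: [0.5134, 0.3216, 0.1159]
tcp_rot: [0.931, 0.181, -0.313, 0.06]
contact_force: [0.2, 0.4, -0.7]
gripper_width: 0.62
t 26.48 tcp [0.5134 0.3216 0.1159] xaz 22.1 zel -52.9 zaz -158.2 F [ 0.2  0.4 -0.7] w 0.62 q [-0.25  0.88 -0.6   1.29  0.2   1.7  -2.04]
mid [0.5202 0.3257 0.1259] axis [-0.001  0.002 -1.   ] yaw 22.0
```

```bash
python3 -m crank '[{"delta_pos":[0.12,0,0.16],"twist":[0,0,0],"claw":0},{"delta_pos":[0.12,0,0.16],"twist":[0,0,0],"claw":0},{"delta_pos":[0,0,0],"twist":[0,0,0],"claw":0}]'
python3 - <<'E'
from ov import *
m,a=held(37.1,.0052,.0036,-.0013)
E
```

```text
time: 26.73
tcp_pos: [0.5138, 0.3218, 0.114]
tcp_rot: [0.931, 0.181, -0.312, 0.059]
contact_force: [0.0, -0.4, 11.6]
gripper_width: 0.622
t 26.73 tcp [0.5138 0.3218 0.114 ] xaz 22.1 zel -52.9 zaz -158.2 F [ 0.  -0.4 11.6] w 0.622 q [-0.25  0.88 -0.6   1.29  0.2   1.7  -2.04]
mid [0.5206 0.3259 0.124 ] axis [-0.     0.003 -1.   ] yaw 22.0
```

Contact is at 11.6 N with the mid height at 0.124, exactly the nested height. A little more push, then release and back off.

```bash
python3 -m crank '[{"delta_pos":[0.06,0,0.08],"twist":[0,0,0],"claw":0},{"delta_pos":[0,0,0],"twist":[0,0,0],"claw":0}]'
python3 -m crank '[{"delta_pos":[-0.1,0,-0.1],"twist":[0,0,0],"claw":0.9},{"delta_pos":[0,0,0],"twist":[0,0,0],"claw":1},{"delta_pos":[0,0,0],"twist":[0,0,0],"claw":1},{"delta_pos":[0,0,0],"twist":[0,0,0],"claw":1},{"delta_pos":[0,0,0],"twist":[0,0,0],"claw":1}]'
python3 -m crank '[{"delta_pos":[0,0,-1],"twist":[0,0,0],"claw":1},{"delta_pos":[0,0,-3],"twist":[0,0,0],"claw":1},{"delta_pos":[0,0,-4],"twist":[0,0,0],"claw":1},{"delta_pos":[0,0,-3],"twist":[0,0,0],"claw":1}]'
python3 - <<'E'
from p import *
from h import *
from station import optics
show(cur()[0])
snap(optics,"wrist","w17.png"); snap(optics,"side","s17.png")
im=cv2.imread("pics/s17.png")[90:220,200:360]; cv2.imwrite("pics/c17.png",cv2.resize(im,None,fx=4,fy=4,interpolation=2))
E
```

```text
time: 26.9
tcp_pos: [0.5138, 0.3218, 0.1138]
tcp_rot: [0.931, 0.181, -0.312, 0.059]
contact_force: [0.5, -3.2, 19.1]
gripper_width: 0.625
time: 27.32
tcp_pos: [0.5133, 0.3217, 0.1128]
tcp_rot: [0.931, 0.181, -0.312, 0.059]
contact_force: [0.5, 0.6, -0.0]
gripper_width: 0.941
time: 27.65
tcp_pos: [0.5764, 0.3466, 0.2036]
tcp_rot: [0.931, 0.181, -0.312, 0.059]
contact_force: [0.7, 1.1, 0.1]
gripper_width: 0.997
t 27.65 tcp [0.5764 0.3466 0.2036] xaz 22.1 zel -53.0 zaz -158.3 F [0.7 1.1 0.1] w 0.997 q [-0.31  0.91 -0.59  1.    0.2   1.93 -2.01]
```

View pics/c17.png

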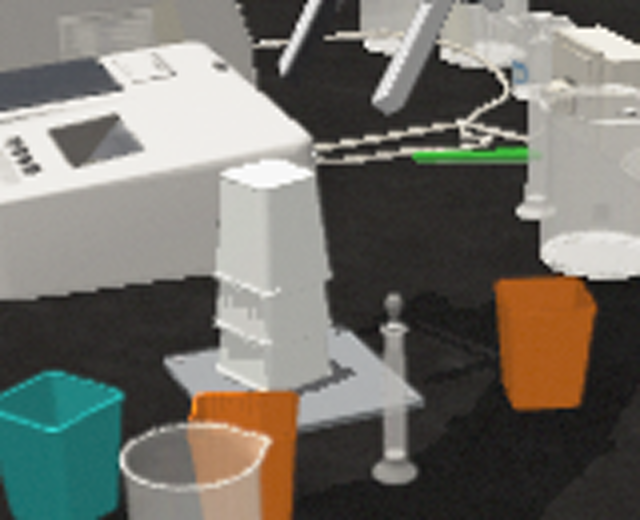

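View pics/w17.png

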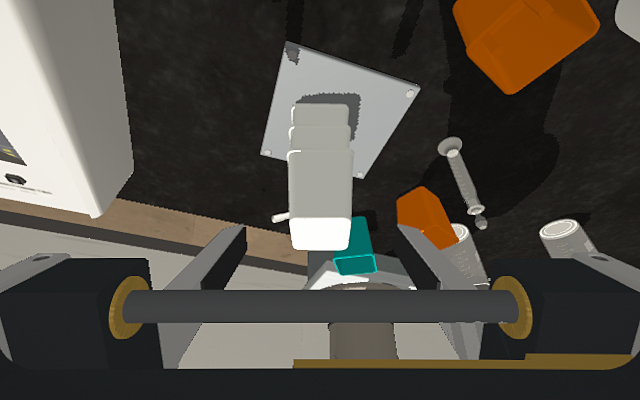

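```bash
python3 - <<'E'
from h import *
from station import optics, monitor
s=snap(optics,"side","s18.png")
def cost(z,x,y,w=.384):
    pts=np.r_[cup(R.from_euler("z",w)*R.from_euler("x",np.pi),[x,y,z]).T]
    return pts
im=cv2.imread("pics/s18.png"); im=cv2.resize(im,None,fx=2,fy=2,interpolation=2)
for z,c in((.124,(0,0,255)),(.086,(0,160,0)),(.048,(255,0,0))):
    P=cost(z,.5195,.3265); 
    for a in(P[:20],P[20:]):
        h=cv2.convexHull(np.float32(proj(s,a))); cv2.polylines(im,[np.int32(np.round(h*16))],True,c,1,cv2.LINE_AA,3)
cv2.imwrite("pics/o18.png",cv2.resize(im[200:420,440:640],None,fx=2.7,fy=2.7,interpolation=2))
a=cv2.imread("pics/side0.png").astype(int); b=cv2.imread("pics/s18.png").astype(int)
for n,(x,y) in dict(smallbeaker=(316,265),beaker=(249,230),conical=(428,240),vol=(396,205),wash=(377,170),cyl=(298,195),or1=(262,205),or2=(336,175),turq=(213,203)).items():
    print(n,np.abs(a-b)[y-18:y+18,x-12:x+12].mean().round(2))
print(monitor.get_obs()["time"])
E
```

```text
smallbeaker 1.68
beaker 1.73
conical 1.41
vol 1.76
wash 1.73
cyl 3.72
or1 3.96
or2 6.08
turq 1.88
27.8
```

View pics/o18.png

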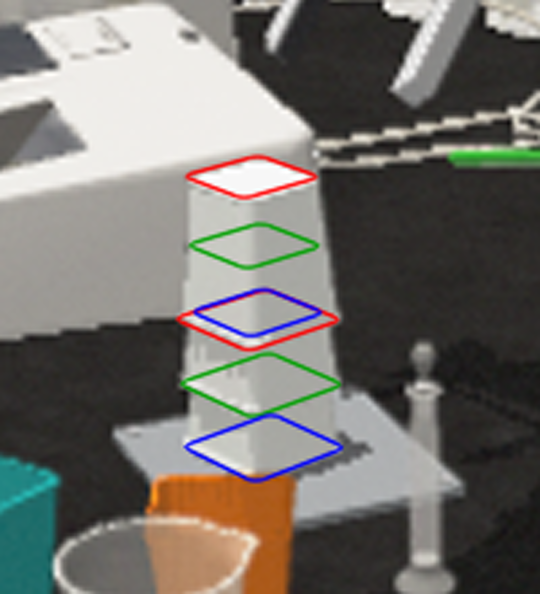

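View pics/s18.png

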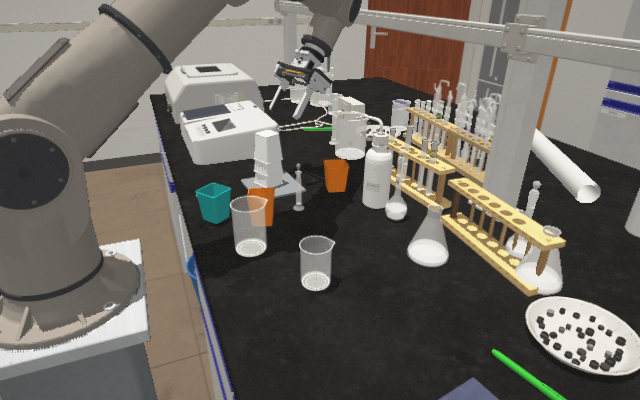

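The overlay matches the fully nested heights: top foot, both rims and the base lie on the model outlines. The stack is straight, and the glassware, wash bottle and look-alikes are where they were. The robot is clear of everything, so I'm handing in.

```bash
python3 -c "
from station import hand_in
print(hand_in())"
```

```text
the job is handed in; nothing more can be done
None
```

I handed the job in at about 27.8 s of the 72 s. All three white cups are nested mouth-down on the grey board.

- **Laying cup_up:** I laid it on its side on the clear right-hand area and let go. At that heading the arm could not approach well from the foot, so I took it from above, turned it about 75° (lifted about 17 mm, kept on its side) and let go again.
- **Nesting:** I took cup_side from its foot side and nested it first. Then I took cup_up afresh from its foot side, turned it right over and nested it on top. Push forces were 16 N and 19 N.
- **Last checks:** The top cup's centre read 124 mm by arm kinematics, the height expected for a full nest. The final side-view overlay put the top foot and all the rims on the fully nested outlines, with the stack straight.
- **Bystanders:** In the side view the glassware and wash bottle are unmoved. The image differences were slightly larger at the cylinder and the two orange cups. I put that down to shadow, since the outlines had not moved.
- **Disagreement:** The side and wrist cameras differed by about 2 mm on where the stack stood. No contact showed at either insertion until the cups were home.

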